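# Set up the glaze-test carrier on the turntable

## Robot

A 6-joint arm with a two-finger parallel gripper is mounted at the origin on the work surface. World frame = base frame: x ahead of the robot, y to its left, z up, the work surface at z = 0. Lengths are in mm, angles in rad, forces in N, time in s.
With the tool pointing down it reaches from about 400 to 925 mm from the base axis. Payload 12.5 kg.
Tool frame: the origin (TCP) lies at the very end of the fingers, on their centre line; the grasp point (between the pads) lies 19 mm behind it (env.grip_point_offset is the distance from the TCP to the grasp point, in mm); z points along the fingers, y is the direction in which the jaws open and shut (so a half turn about z gives the same grasp; the last joint's range is limited). The gripper opens to 95 mm and grips with 3 to 60 N. Pads are 20 mm wide; open, the fingers measure 119 mm over their backs; the gripper's body (75 mm by 180 mm) begins 59 mm behind the grasp point.
Start: joints at [-1.231, 0.491, 1.559, -0, 1.092, -0.106], TCP at [269.512, -563.924, 214.661] pointing down, gripper open.
Joint ranges: [-3.1, 3.1], [-0.84, 2.19], [0.05, 2.79], [-1.13, 4.28], [0.06, 2.93], [-2.69, 2.69]. Speed limits (rad/s): [2.22, 2.22, 2.79, 3.14, 3.14, 3.14].

## Interface

Orientations are given as [roll, pitch, yaw] about the fixed x, y, z axes, in that order (R = Rz(yaw) Ry(pitch) Rx(roll)).
In Python, from cell import env gives the robot as it stands.
- The arm moves only by the tool drive_tool, never from a script. Its argument "commands" is a list of rows, each an object of numbers: "dx", "dy", "dz": the shift along the world's x, y, z in mm; "yaw": the turn about the world's z in degrees. In form: [{"dx": .., "dy": .., "dz": .., "yaw": ..}, ...]. A call has 1 to 5 rows; each row shifts and turns the commanded pose from where the row before left it; what a row does not reach is not made up. A row lasts 1/12 s, in which the tool goes at most 41.7 mm and 7.16 degrees, less where a joint would pass 70% of its speed; a pose out of reach is approached as far as the arm can. A call with a gripper value outside its range is refused whole. "grip" is the opening, from 0 (shut) to 1 (fully open), set as the call begins (left out, the last holds). The fingers move at their own pace and stop on an object; the grip force is fixed at half the most. Time passes only in rows, so rows that do not move let the fingers close. It gives the time, the measured TCP pose, the force and the opening at its end, in the units of the state.
- env.state(): the state, without advancing time (a new reading comes with each control period).
- env.read_camera(name): name is "scene" or "side" or "wrist"; returns the picture (420x560x3 uint8, red, green, blue); there is no depth.
- env.calibration(name): a dict with "intrinsics" (3x3 intrinsics, pixels), "rvec" (rotation vector, rad) and "tvec" (3), from world to camera coordinates, as OpenCV has them. Camera axes: x right, y down, z forward; pixel columns grow to the right and rows downward; lengths in mm; the calibration is good to about 2 mm. A picture is of the moment at which its call begins: read the wrist's pose just before it. calibration takes no time and is no camera call; for the wrist camera it gives the pose at the moment of the call.
- env.job_done(): hands the job in, once; it reports no verdict.
Trained networks look in the newest picture that a camera, given by its name, has taken for a name from the list of things; names that differ only in an ending like _2 or _b are one class to them, and where a whole thing is asked for, a point or a joint stands for the part that bears it (a point fixed in the world has none). Each returns a list of dicts, best first, with "conf" (0 to 1); they miss things now and then, are a little off and sometimes report something else, mostly with a low value. They report only what shows in the picture. A call takes as long as a camera call. They do not tell look-alikes from the thing itself.
- env.trace(query, camera): "pixels" (420x560 bool, what is visible of it) and "pixel" ([column, row] in pixels, amid what is visible of it).
- env.place_of(query, camera): "pixel" ([column, row] in pixels: a listed point, or the origin of a listed thing).
The state is a dict: "t": time; "joints": joint angles; "qvel": joint speeds; "tau": joint torques, N m; "eef_pos": TCP position; "tcp_rot": TCP orientation; "ft_force": force on the tool from outside, world axes, zero at the start; "moment": the same for the moment, N m; "opening": opening from 0.0 (shut) to 1.0 (fully open).
Only numpy, scipy, OpenCV 4.12 (cv2) and the standard library are available. Lean on these libraries where they do the work, as an engineer would, in place of code of your own. Each camera call takes 0.05 s, during which the arm holds its last target.

## Task

Set the glaze-test carrier up for the next class: draw the wooden tile carrier out of its safety hanger by pressing the sprung red keeper open with its own bail bar, lift it off, and lower it level over the turntable's shaft and drive pin until it sits flat. Then slide every test tile lying on the table into a slot of the seated carrier, one tile to a slot, fully home against the back wall. Don't tip the carrier over, and leave the jars, glass and crockery where they are.

Things in the scene. Friction and masses are not known exactly. Their poses are not given: they have to be found in the camera images.
- hanger: Fixed steel safety hanger; foot 160 x 200 x 12 mm (x -40 to +120). Origin on the table under the hanging bail bar's middle; x towards its posts (mouth faces -x), y along the bar. Two C-shaped prongs 12 mm wide at y = +-62 mm, open to -x; posts at x 80 to 98 mm, z up to 287 mm, cross bar between the posts at z 269 to 283 mm.
- hanger_seat (a point): Hanger x = 0, y = 0, 245 mm above the table: where the middle of the bail bar is while hanging; axes as the hanger's. Each prong: lower arm, top at z 238 mm, out to x = -12 mm; upper bill, z 259 to 269 mm, out to x = -8 mm, which stops the bar from being lifted where it hangs.
- keeper (a joint): Red sprung keeper, angle in rad: 0 shut, up to 1.0 as it is pushed outward (flap tops towards hanger -x); springs shut. Preload 0.12 N m, then 0.5 N m/rad: 4 to 8 N at the bar. Bar drawn 22 mm to hanger -x (about 0.38 rad): clear of the bills, can go up. Bar lifted 34 mm: over the shut flaps. Lift of 45 mm is free before the carrier's top meets the spindle.
- keeper_axis (a point): Middle of the keeper's spindle (6 mm dia., along hanger y), at hanger x = -16 mm, 198 mm above the table; fixed in the hanger. The keeper's two upright flaps, 6 mm thick and 12 mm wide, stand on it in front of the prong mouths at y = +-62 mm, inner faces at hanger x = -13 mm, tops 268 mm above the table when shut.
- carrier: Wooden tile carrier with steel bail, about 0.55 kg, hanging level at the start. Origin: centre of its underside, on the shaft hole's axis; z up, +x its closed back, -x its front with the slot mouths. Block x -40 to +50 (floor lip out to -75), y -111 to +111, 24.5 mm high. Through holes: 18 mm square at the origin (shaft), 10.5 mm square at x = +30 mm, y = 0 (pin). Four slots, see slot1 to slot4.
- bail (a point): Middle of the carrier's bail bar, 14 x 14 mm section, 184 mm long along carrier y, at carrier x = 0, centre 125 mm above the underside. Axes as the carrier's. Two 10 mm bail posts at carrier y = +-85 mm. The bar's middle is free to be gripped from above, between the two prongs.
- turntable: Fixed aluminium turntable, 150 mm across, 30 mm high, that does not turn in this task. Origin: centre of its foot on the table; z up. Dark steel centre shaft, 16 mm dia., standing 45 mm above the top with a tapered tip; brass drive pin, 8 mm dia., standing 30 mm above the top, at turntable x = +30 mm, y = 0. The carrier sits on its top with its x along the turntable's x.
- seat (a point): Centre of the turntable's top face, 30 mm above the table, at the foot of the shaft. Axes as the turntable's.
- slot1 (a point): Middle of slot mouth 1: on the slot's floor at the roof's front edge (carrier x = -40, y = 84.5, z = 5 mm). Axes as the carrier's: the slot runs 74 mm to +x to its back wall, 43 mm wide, 14.5 mm high; floor runs out 35 mm before the roof. A tile fully home has its centre 29 mm inside this point and sticks out 16 mm.
- slot2 (a point): Middle of slot mouth 2: on the slot's floor at the roof's front edge (carrier x = -40, y = 36.5, z = 5 mm). Axes as the carrier's: the slot runs 74 mm to +x to its back wall, 43 mm wide, 14.5 mm high; floor runs out 35 mm before the roof. A tile fully home has its centre 29 mm inside this point and sticks out 16 mm.
- slot3 (a point): Middle of slot mouth 3: on the slot's floor at the roof's front edge (carrier x = -40, y = -36.5, z = 5 mm). Axes as the carrier's: the slot runs 74 mm to +x to its back wall, 43 mm wide, 14.5 mm high; floor runs out 35 mm before the roof. A tile fully home has its centre 29 mm inside this point and sticks out 16 mm.
- slot4 (a point): Middle of slot mouth 4: on the slot's floor at the roof's front edge (carrier x = -40, y = -84.5, z = 5 mm). Axes as the carrier's: the slot runs 74 mm to +x to its back wall, 43 mm wide, 14.5 mm high; floor runs out 35 mm before the roof. A tile fully home has its centre 29 mm inside this point and sticks out 16 mm.
- tile_blue: Glaze test tile, a flat white ceramic slab with a blue glazed top, 90 x 40 x 12 mm, about 90 g, lying flat on the table at the start. Origin: centre of its underside; x along its 90 mm length, y across its 40 mm width, z up. Either end may go in first. May be absent (None) in some runs.
- tile_green: Glaze test tile, a flat white ceramic slab with a green glazed top, 90 x 40 x 12 mm, about 90 g, lying flat on the table at the start. Origin: centre of its underside; x along its 90 mm length, y across its 40 mm width, z up. Either end may go in first. May be absent (None) in some runs.
- tile_red: Glaze test tile, a flat white ceramic slab with a red glazed top, 90 x 40 x 12 mm, about 90 g, lying flat on the table at the start. Origin: centre of its underside; x along its 90 mm length, y across its 40 mm width, z up. Either end may go in first. May be absent (None) in some runs.
- tile_brown: Glaze test tile, a flat white ceramic slab with a brown glazed top, 90 x 40 x 12 mm, about 90 g, lying flat on the table at the start. Origin: centre of its underside; x along its 90 mm length, y across its 40 mm width, z up. Either end may go in first. May be absent (None) in some runs.
- jar_pink: Closed paint jar with red label, 56 mm dia., 75 mm high. Not part of the job: leave it where it is. Origin: underside centre.
- jar_teal: Closed paint jar with green label, 56 mm dia., 75 mm high. Not part of the job: leave it where it is. Origin: underside centre.
- tumbler: Glass tumbler, 66 mm dia., 90 mm high. Not part of the job: leave it where it is. Origin: underside centre.
- mug: White mug, 80 mm dia., 90 mm high. Not part of the job: leave it where it is. Origin: underside centre.
- bowl: Blue bowl, 120 mm dia., 50 mm high. Not part of the job: leave it where it is. Origin: underside centre.
- plate: White plate, 140 mm dia., 15 mm high. Not part of the job: leave it where it is. Origin: underside centre.
Mind the look-alikes: they are no part of the job. Leave any yellow look-alike of the tile_green alone. What is shaped like the tile_red but black is not meant.

How it is judged:
By the outcome, as a careful person would: the job done as asked, in the order asked, and still so for the second after the job is handed in, with the robot touching nothing.
Of tile_blue, tile_green, tile_red, tile_brown only 3 to 4 are there at a start; the rules pass over those that are not, and their reading is None.
At some moment in a run one of tile_blue, tile_green, tile_red, tile_brown may be knocked a few centimetres aside while the robot is not near it.
It also fails if it takes over 210 s, if anything falls off the work surface, if the arm or the gripper's body presses on something with over 40 N, if the wrist force passes 120 N, or if a joint passes its speed limit or range.

## Working session

There is one attempt and no reset: what is moved stays moved. The work goes in short steps, Python scripts to look and compute and a tool call to move; the robot and the scene stay as the last step left them, time stands still between calls to the robot, and variables do not carry over. Pictures are saved under pics/ and viewed, and the job is handed in when it is done.

Besides the shell and the picture viewer there is one more tool, called after "Call:" as a command line: name --argument value ..., lists and objects as JSON in quotes. drive_tool: Moves the arm, as the interface text tells. Its arguments: {"type":"object","properties":{"commands":{"type":"array"},"grip":{"type":"number"}},"required":["commands"]}

```bash
ls; mkdir -p pics
cat > h.py <<'E'
import numpy as np, cv2
from cell import env
def cal(n):
    c=env.calibration(n); K=np.array(c['intrinsics'],float); R=cv2.Rodrigues(np.array(c['rvec'],float))[0]; t=np.array(c['tvec'],float).ravel()
    return K,R,t
def ray(n,px,c=None):
    K,R,t=c or cal(n); d=R.T@np.linalg.solve(K,np.array([px[0],px[1],1.])); o=-R.T@t
    return o,d
def atz(n,px,z,c=None):
    o,d=ray(n,px,c); return o+d*(z-o[2])/d[2]
def proj(n,P,c=None):
    K,R,t=c or cal(n); q=K@(R@np.array(P,float)+t); return q[:2]/q[2]
def save(n,name):
    im=env.read_camera(n); cv2.imwrite('pics/'+name+'.png',cv2.cvtColor(im,cv2.COLOR_RGB2BGR)); return im
E
python3 - <<'E'
from h import *
for n in ['scene','side','wrist']:
    save(n,n+'0'); K,R,t=cal(n); print(n,K[0,0],-R.T@t,R[2])
s=env.state();print(s['t'],s['eef_pos'],s['tcp_rot'],s['opening'])
E
```

```text
pics
scene 527.7177748851121 [ 762.19082316 1156.54926784 1065.20768878] [-0.11634249 -0.79003309 -0.6019237 ]
side 488.45610887140754 [ -60.07218143  855.72488203 1411.74310721] [ 0.39001904 -0.5168357  -0.76208005]
wrist 351.23625424036186 [ 336.56159109 -531.36265188  383.85674388] [-0.23793221 -0.11266864 -0.96472485]
0.15 [ 269.4433459  -563.74020678  214.20613164] [-3.14077109e+00 -5.97849122e-05  4.45817311e-01] 1.0014298639274275
```

View pics/scene0.png

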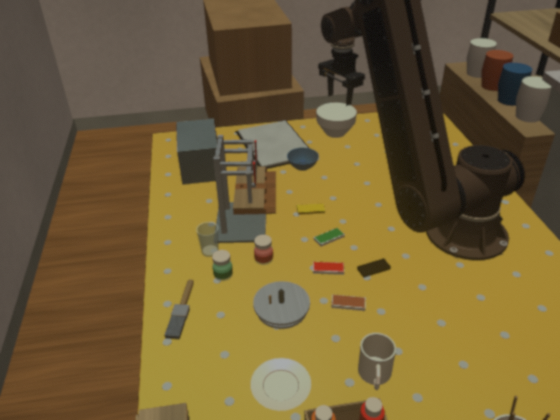

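View pics/side0.png

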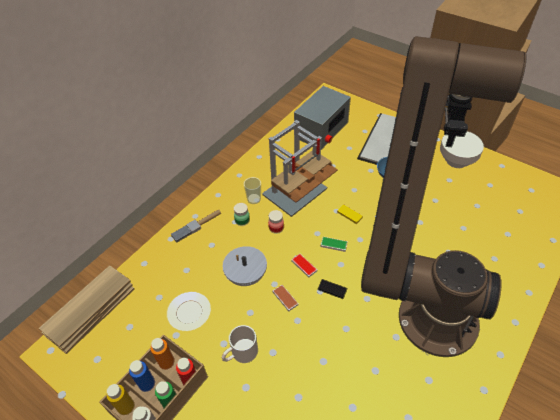

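View pics/wrist0.png

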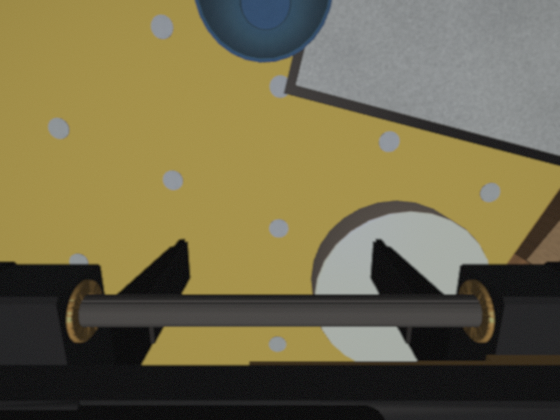

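The scene view shows green (329,237), red (328,267) and brown (348,302) tiles. The look-alikes are yellow (310,209) and black (374,268). The hanger with the carrier is near (245,185) and the turntable near (281,303). No blue tile is visible yet, though the arm could be hiding it.

```bash
cat > m.py <<'E'
from h import *
def tri(p1,p2,a='scene',b='side'):
    o1,d1=ray(a,p1);o2,d2=ray(b,p2);d1/=np.linalg.norm(d1);d2/=np.linalg.norm(d2)
    A=np.stack([d1,-d2],1);s=np.linalg.lstsq(A,o2-o1,rcond=None)[0];q1=o1+s[0]*d1;q2=o2+s[1]*d2
    return (q1+q2)/2,np.linalg.norm(q1-q2)
E
python3 - <<'E'
from m import *
for q in ['hanger','hanger_seat','keeper_axis','carrier','bail','turntable','seat','slot1','slot4','tile_blue','tile_green','tile_red','tile_brown']:
    r={}
    for n in ['scene','side']:
        L=env.place_of(q,n); r[n]=L
        print(q,n,[(np.round(l['pixel'],1).tolist(),round(l['conf'],2)) for l in L[:3]], end=' ')
    if r['scene'] and r['side']:
        p,e=tri(r['scene'][0]['pixel'],r['side'][0]['pixel']);print('->',p.round(1),'err',round(e,1))
    else: print()
print(env.state()['t'])
E
```

```text
hanger scene [([255.1, 219.7], 0.91), ([369.1, 370.7], 0.58)] hanger side [([298.6, 200.8], 0.91), ([255.3, 197.7], 0.6), ([244.8, 220.5], 0.37)] -> [ 637.7 -146.    25.5] err 16.2
hanger_seat scene [([247.5, 153.8], 0.65)] hanger_seat side [([301.8, 149.6], 0.97)] -> [ 647.6 -179.2  252.6] err 9.2
keeper_axis scene [([256.5, 170.5], 0.87)] keeper_axis side [([307.5, 160.0], 0.83), ([307.0, 264.7], 0.17)] -> [ 627.4 -188.1  194.4] err 8.5
carrier scene [([250.4, 190.9], 0.91)] carrier side [([306.1, 172.9], 0.87)] -> [ 646.7 -209.1  104. ] err 3.2
bail scene [([330.2, 275.5], 0.66)] bail side [([301.8, 149.7], 0.7)] -> [520.9 122.9 294. ] err 389.8
turntable scene [([281.2, 308.2], 0.8)] turntable side [([245.0, 268.5], 0.85)] -> [ 6.182e+02  2.023e+02 -4.000e-01] err 0.3
seat scene [([280.5, 300.4], 0.94), ([262.7, 258.8], 0.2)] seat side [([242.2, 262.3], 0.92)] -> [621.5 208.2  38.7] err 3.2
slot1 scene [([266.5, 174.8], 0.9), ([264.3, 209.9], 0.73), ([266.0, 186.3], 0.58)] slot1 side [([315.9, 177.9], 0.96), ([295.0, 193.4], 0.83), ([326.6, 169.2], 0.68)] -> [ 587.6 -179.7  160.9] err 29.5
slot4 scene [([266.5, 174.8], 0.9), ([264.3, 209.9], 0.73), ([266.0, 186.3], 0.58)] slot4 side [([315.9, 177.9], 0.96), ([295.0, 193.4], 0.83), ([326.6, 169.2], 0.68)] -> [ 587.6 -179.7  160.9] err 29.5
tile_blue scene [] tile_blue side [] 
tile_green scene [([328.5, 241.9], 0.89), ([312.7, 210.1], 0.77), ([280.7, 300.8], 0.35)] tile_green side [([334.2, 243.8], 0.52), ([348.9, 214.8], 0.49)] -> [425.9 -67.7 -19.2] err 12.8
tile_red scene [([327.9, 272.0], 0.85), ([374.3, 269.6], 0.68), ([263.2, 209.4], 0.44)] tile_red side [([331.3, 288.9], 0.89)] -> [ 403.3  -20.  -156. ] err 77.9
tile_brown scene [([345.9, 304.7], 0.97), ([325.5, 240.7], 0.5)] tile_brown side [([286.0, 298.0], 0.81), ([244.6, 264.2], 0.58)] -> [440.8 207.6 -15.4] err 0.5
1.45
```

Run:
```python
import cv2
a=cv2.imread('pics/scene0.png');b=cv2.imread('pics/side0.png')
c=cv2.resize(a[125:325,190:400],None,fx=2.8,fy=2.8,interpolation=cv2.INTER_CUBIC);cv2.imwrite('pics/sc_crop.png',c)
c=cv2.resize(b[115:315,215:355],None,fx=2.9,fy=2.9,interpolation=cv2.INTER_CUBIC);cv2.imwrite('pics/sd_crop.png',c)
```

```text
(no output)
```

View pics/sc_crop.png

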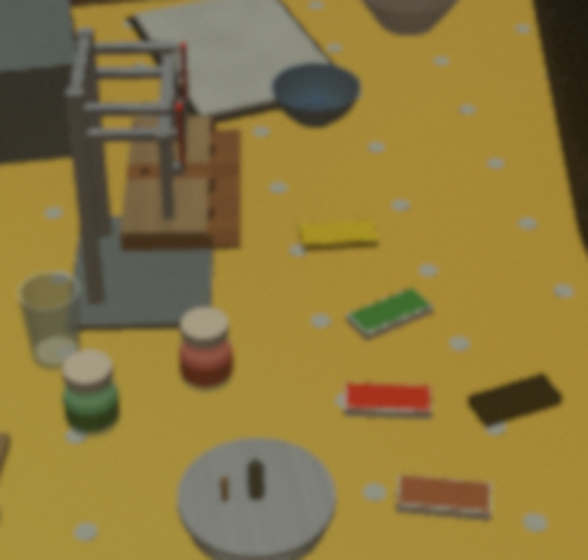

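View pics/sd_crop.png

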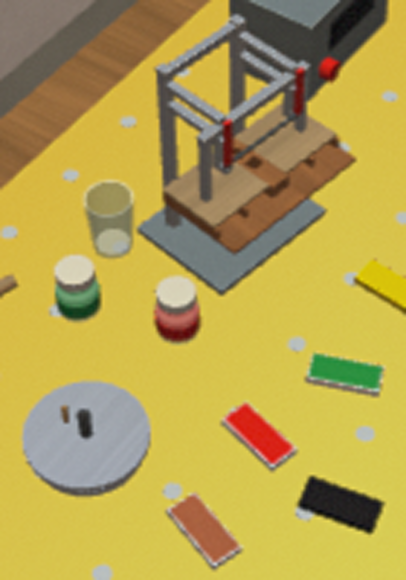

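The side crop gives the same layout: look-alikes at yellow (348,214) and black (332,288), with the real tiles green (334,244), red (304,265) and brown (285,298). Next I'll move to a high wrist view over the hanger.

Call:
drive_tool --commands '[{"dz": 40,"yaw": 7},{"dz": 40,"yaw": 7},{"dz": 40,"yaw": 7},{"dz": 40,"yaw": 7},{"dz": 40,"yaw": 7}]'

```text
invalid input
```

Call:
drive_tool --commands '[{"dx": 32,"dy": 25,"yaw": 6},{"dx": 32,"dy": 25,"yaw": 6},{"dx": 32,"dy": 25,"yaw": 6},{"dx": 32,"dy": 25,"yaw": 6},{"dx": 32,"dy": 25,"yaw": 5.5}]'

```text
invalid input
```

Call:
drive_tool --commands '[{"dx": 32,"dy": 25},{"dx": 32,"dy": 25},{"dx": 32,"dy": 25},{"dx": 32,"dy": 25},{"dx": 0,"dy": 0}]'

```text
invalid input
```

Run:
```python
from h import *
s=env.state();print(s['t'],s['eef_pos'],s['tcp_rot'],s['joints'],s['ft_force'])
save('wrist','w1'); save('scene','s1'); save('side','d1')
```

```text
1.45 [ 269.52249064 -563.91815922  214.64830056] [3.14151116e+00 1.10795741e-05 4.45811325e-01] [-1.23057941e+00  4.90915247e-01  1.55890918e+00 -2.73723619e-06
  1.09168602e+00 -1.05593148e-01] [1.55520992 0.16652355 0.54772474]
```

View pics/w1.png

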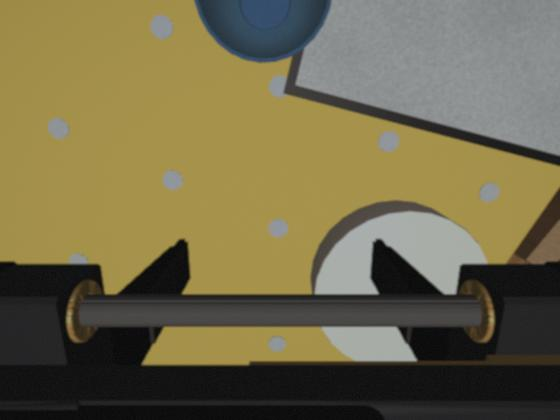

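View pics/s1.png

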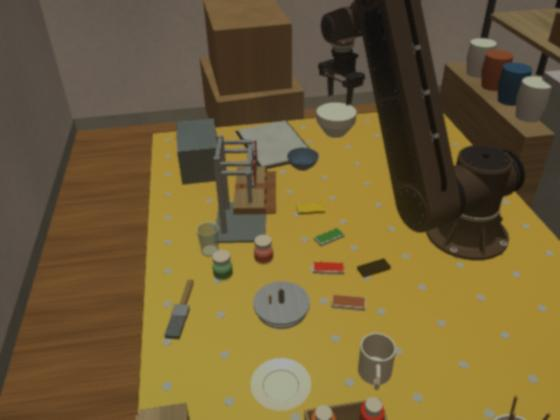

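Nothing moved, because the call wants all keys in each row, or a grip value as well. I'll give every key.

Call:
drive_tool --commands '[{"dx": 0,"dy": 0,"dz": 40,"yaw": 7},{"dx": 0,"dy": 0,"dz": 40,"yaw": 7},{"dx": 0,"dy": 0,"dz": 40,"yaw": 7},{"dx": 0,"dy": 0,"dz": 40,"yaw": 7},{"dx": 0,"dy": 0,"dz": 40,"yaw": 7}]' --grip 1.0

```text
t: 2.02
eef_pos: [269.4, -563.5, 416.9]
tcp_rot: [3.141, 0.0, 1.063]
ft_force: [-0.8, 0.1, -0.4]
opening: 0.999
```

Call:
drive_tool --commands '[{"dx": 32,"dy": 25,"dz": 0,"yaw": 6},{"dx": 32,"dy": 25,"dz": 0,"yaw": 6},{"dx": 32,"dy": 25,"dz": 0,"yaw": 6},{"dx": 32,"dy": 25,"dz": 0,"yaw": 6},{"dx": 32,"dy": 25,"dz": 0,"yaw": 5}]' --grip 1.0

```text
t: 2.43
eef_pos: [430.6, -437.5, 414.9]
tcp_rot: [3.141, 0.0, 1.568]
ft_force: [0.5, -0.5, 0.7]
opening: 0.999
```

Call:
drive_tool --commands '[{"dx": 32,"dy": 25,"dz": 0,"yaw": 0},{"dx": 32,"dy": 25,"dz": 0,"yaw": 0},{"dx": 32,"dy": 25,"dz": 0,"yaw": 0},{"dx": 32,"dy": 25,"dz": 0,"yaw": 0},{"dx": 0,"dy": 0,"dz": 0,"yaw": 0}]' --grip 1.0

```text
t: 2.85
eef_pos: [561.8, -334.4, 414.0]
tcp_rot: [3.141, -0.002, 1.568]
ft_force: [0.2, 0.5, -0.8]
opening: 0.996
```

Run:
```python
from h import *
s=env.state();print(s['t'],s['eef_pos'],s['tcp_rot'],s['joints'],s['ft_force'])
save('wrist','w1'); save('scene','s1'); save('side','d1')
```

```text
2.85 [ 561.7962688  -334.37803145  413.97372914] [ 3.14097588e+00 -1.58973731e-03  1.56786505e+00] [-0.63853674  0.42113377  1.15766996  0.00164548  1.56323637 -0.63561778] [ 0.15578735  0.49073858 -0.76418482]
```

View pics/w1.png

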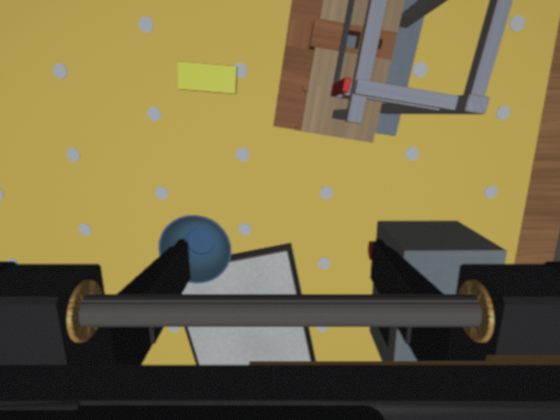

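View pics/s1.png

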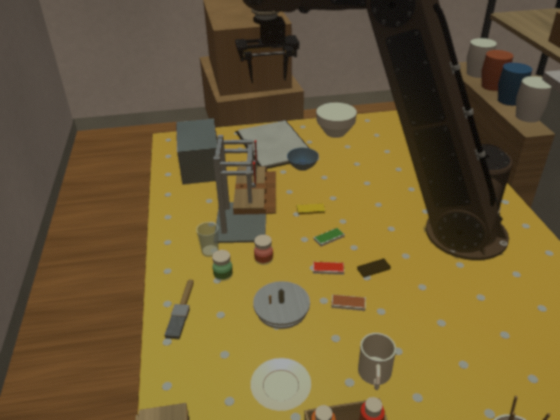

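The wrist view shows the hanger at upper right: keeper flap (345,87), prong and post (475,104), front of the carrier on the left side. I'll centre it.

Call:
drive_tool --commands '[{"dx": 22,"dy": 30,"dz": 0,"yaw": 0},{"dx": 22,"dy": 30,"dz": 0,"yaw": 0},{"dx": 22,"dy": 30,"dz": 0,"yaw": 0},{"dx": 14,"dy": 20,"dz": 0,"yaw": 0},{"dx": 0,"dy": 0,"dz": 0,"yaw": 0}]' --grip 1.0

```text
t: 3.42
eef_pos: [638.6, -226.7, 414.5]
tcp_rot: [3.141, -0.001, 1.565]
ft_force: [-0.2, -0.2, -0.1]
opening: 1.0
```

Call:
drive_tool --commands '[{"dx": 0,"dy": 0,"dz": 0,"yaw": 0}]' --grip 1.0

```text
t: 3.5
eef_pos: [637.2, -229.3, 414.6]
tcp_rot: [-3.141, 0.0, 1.563]
ft_force: [-0.7, -0.5, -0.3]
opening: 0.999
```

Run:
```python
from m import *
s=env.state();print(s['t'],s['eef_pos'],s['tcp_rot'],s['qvel'].round(3) if hasattr(s['qvel'],'round') else s['qvel'])
c=cal('wrist'); print(c)
np.savez('w2cal.npz',K=c[0],R=c[1],t=c[2])
save('wrist','w2')
for q in ['hanger_seat','bail','keeper_axis','carrier','hanger','slot1']:
    L=env.place_of(q,'wrist'); print(q,[(np.round(l['pixel'],1).tolist(),round(l['conf'],2)) for l in L[:4]])
    for l in L[:1]: print(atz('wrist',l['pixel'],{'hanger_seat':245,'bail':245,'keeper_axis':198,'carrier':120,'hanger':0,'slot1':125}[q],c).round(1))
```

```text
3.5 [ 637.16205756 -229.33842772  414.61956436] [-3.14140045e+00  2.44612176e-04  1.56305769e+00] [-0.033 -0.007  0.008 -0.005 -0.    -0.009]
(array([[351.23625424,   0.        , 279.91917331],
       [  0.        , 351.23625424, 208.6039149 ],
       [  0.        ,   0.        ,   1.        ]]), array([[ 9.99977202e-01, -6.74948402e-03, -1.99153279e-04],
       [-6.45884670e-03, -9.64687127e-01,  2.63319257e-01],
       [-1.96938972e-03, -2.63311967e-01, -9.64708728e-01]]), array([-638.88615281, -298.92768591,  524.18087655]))
hanger_seat [([287.2, 135.0], 0.72)]
[ 644.7 -175.1  245. ]
bail [([285.9, 138.3], 0.97), ([267.4, 53.8], 0.3)]
[ 643.4 -178.1  245. ]
keeper_axis [([273.0, 132.6], 0.88)]
[ 630.3 -175.2  198. ]
carrier [([283.0, 132.6], 0.6)]
[ 641.7 -179.5  120. ]
hanger [([284.3, 130.8], 0.83)]
[ 644.8 -183.     0. ]
slot1 [([245.7, 191.7], 0.88), ([249.6, 154.1], 0.86), ([255.4, 95.8], 0.64), ([266.0, 55.8], 0.63)]
[ 591.4 -256.3  125. ]
```

View pics/w2.png

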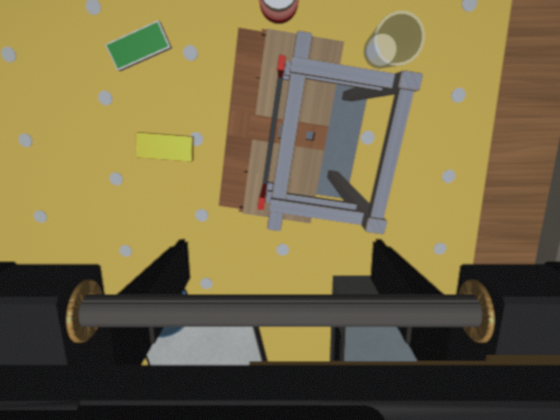

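The wrist view shows the bail bar from about (303,34) to (275,229). The red flaps are at (281,62) and (262,203), and the posts at (409,81) and (377,226).

Run:
```python
from m import *
im=cv2.imread('pics/w2.png')
cv2.imwrite('pics/w2c.png',cv2.resize(im[20:245,215:440],None,fx=2.66,fy=2.66,interpolation=cv2.INTER_CUBIC))
z=np.load('w2cal.npz');c=(z['K'],z['R'],z['t'])
def p(n,px,zz): r=atz('wrist',px,zz,c);print(n,r.round(1));return r
a=p('bar+',(303,33),252);b=p('bar-',(275,229),252);d=a-b;print(np.linalg.norm(d),(a+b)/2,np.degrees(np.arctan2(-d[0],d[1])))
a=p('post+',(409,81),287);b=p('post-',(377,226),287);d=a-b;print(np.linalg.norm(d),np.degrees(np.arctan2(-d[0],d[1])))
a=p('fl+',(281,62),268);b=p('fl-',(262,203),268);d=a-b;print(np.linalg.norm(d),np.degrees(np.arctan2(-d[0],d[1])))
```

```text
bar+ [658.3 -88.4 252. ]
bar- [ 632.3 -266.4  252. ]
179.84932708638942 [ 645.26049027 -177.40558225  252.        ] -8.318008666053748
post+ [ 741.1 -130.9  287. ]
post- [ 723.6 -252.4  287. ]
122.74359140922824 -8.200788412649747
fl+ [ 639.1 -113.7  268. ]
fl- [ 620.7 -235.5  268. ]
123.19627352780442 -8.580796032868037
```

View pics/w2c.png

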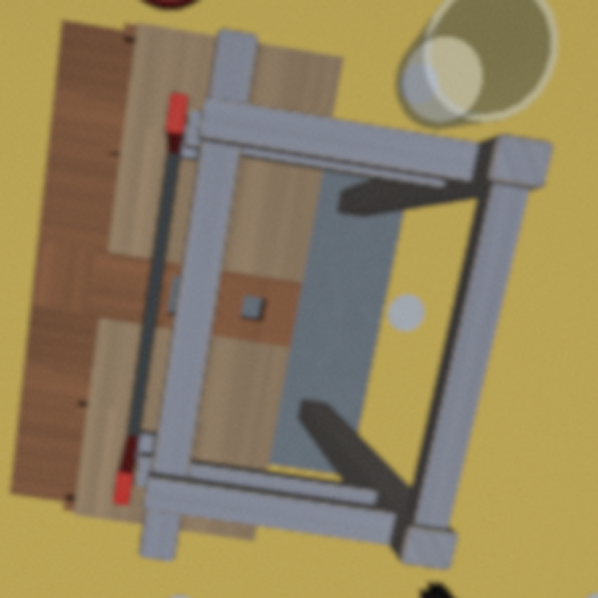

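Hanger yaw is about −8.3° and the seat is at (645,−177), and the bar, posts and flaps all agree. Before gripping, I'll measure the turntable and tiles with the wrist view still clear.

Call:
drive_tool --commands '[{"dx": -8,"dy": 40,"dz": 0,"yaw": 0},{"dx": -8,"dy": 40,"dz": 0,"yaw": 0},{"dx": -8,"dy": 40,"dz": 0,"yaw": 0},{"dx": -8,"dy": 40,"dz": 0,"yaw": 0},{"dx": -8,"dy": 40,"dz": 0,"yaw": 0}]' --grip 1.0

```text
t: 4.27
eef_pos: [596.6, -27.8, 414.9]
tcp_rot: [3.141, 0.0, 1.562]
ft_force: [0.1, -0.5, 0.2]
opening: 1.004
```

Call:
drive_tool --commands '[{"dx": -8,"dy": 40,"dz": 0,"yaw": 0},{"dx": -8,"dy": 40,"dz": 0,"yaw": 0},{"dx": -8,"dy": 40,"dz": 0,"yaw": 0},{"dx": -8,"dy": 30,"dz": 0,"yaw": 0},{"dx": 0,"dy": 0,"dz": 0,"yaw": 0}]' --grip 1.0

```text
t: 4.68
eef_pos: [564.0, 125.2, 415.2]
tcp_rot: [3.141, -0.001, 1.567]
ft_force: [-1.1, 0.0, -0.3]
opening: 1.0
```

Call:
drive_tool --commands '[{"dx": 0,"dy": 0,"dz": 0,"yaw": 0},{"dx": 0,"dy": 0,"dz": 0,"yaw": 0}]' --grip 1.0

```text
t: 4.85
eef_pos: [565.6, 120.5, 414.7]
tcp_rot: [3.141, 0.0, 1.563]
ft_force: [-0.2, 0.2, 0.1]
opening: 1.002
```

Run:
```python
from m import *
s=env.state();print(s['t'],s['eef_pos'],s['tcp_rot'])
c=cal('wrist'); np.savez('w3cal.npz',K=c[0],R=c[1],t=c[2])
save('wrist','w3')
for q,z in [('seat',30),('turntable',0),('tile_red',0),('tile_green',0),('tile_brown',0),('tile_blue',0)]:
    L=env.place_of(q,'wrist'); print(q,[(np.round(l['pixel'],1).tolist(),round(l['conf'],2),atz('wrist',l['pixel'],z,c).round(1).tolist()) for l in L[:4]])
```

```text
4.85 [565.62069689 120.50291227 414.74087301] [3.14129769e+00 3.14705956e-04 1.56280580e+00]
seat [([312.4, 110.8], 0.79, [615.9, 197.7, 30.0]), ([395.3, 198.9], 0.18, [752.9, 58.9, 30.0])]
turntable [([312.8, 109.0], 0.63, [619.2, 200.6, 0.0])]
tile_red [([215.0, 186.4], 0.8, [455.6, 75.5, 0.0]), ([137.2, 171.7], 0.79, [326.6, 101.5, 0.0])]
tile_green [([202.1, 256.6], 0.93, [425.4, -52.4, 0.0]), ([221.8, 329.7], 0.55, [453.1, -202.5, 0.0])]
tile_brown [([200.5, 99.3], 0.79, [440.4, 216.7, 0.0])]
tile_blue []
```

View pics/w3.png

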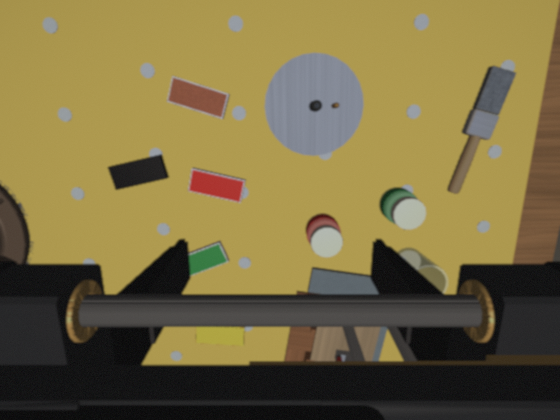

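The wrist view shows the shaft at (316,105) and the pin at (336,105), so turntable x runs close to world +x. Only brown, red and green are present; black and yellow are the look-alikes, and there is no blue. I'll get a closer, centred look at the turntable.

Call:
drive_tool --commands '[{"dx": 11,"dy": 11,"dz": -30,"yaw": 0},{"dx": 11,"dy": 11,"dz": -30,"yaw": 0},{"dx": 11,"dy": 11,"dz": -30,"yaw": 0},{"dx": 11,"dy": 11,"dz": -30,"yaw": 0},{"dx": 10,"dy": 11,"dz": -30,"yaw": 0}]' --grip 1.0

```text
t: 5.62
eef_pos: [620.1, 176.2, 263.2]
tcp_rot: [3.141, 0.0, 1.562]
ft_force: [0.8, -0.4, -1.2]
opening: 0.999
```

Call:
drive_tool --commands '[{"dx": 0,"dy": 0,"dz": 0,"yaw": 0},{"dx": 0,"dy": 0,"dz": 0,"yaw": 0},{"dx": 0,"dy": 0,"dz": 0,"yaw": 0}]' --grip 1.0

```text
t: 5.87
eef_pos: [619.8, 175.7, 266.1]
tcp_rot: [3.14, -0.0, 1.563]
ft_force: [-1.0, -0.0, 1.2]
opening: 1.001
```

Run:
```python
from m import *
s=env.state();print(s['t'],s['eef_pos'],s['tcp_rot'])
c=cal('wrist'); np.savez('w4cal.npz',K=c[0],R=c[1],t=c[2])
im=save('wrist','w4')
L=env.trace('turntable','wrist');print([(l['conf'],l['pixel'],l['pixels'].sum()) for l in L])
m=L[0]['pixels'].astype(np.uint8);
ct=max(cv2.findContours(m,cv2.RETR_EXTERNAL,cv2.CHAIN_APPROX_NONE)[0],key=len)[:,0]
np.save('ct4.npy',ct)
P=np.array([atz('wrist',p,30,c)[:2] for p in ct]).astype(np.float32)
A=np.c_[2*P,np.ones(len(P))];x=np.linalg.lstsq(A,(P**2).sum(1),rcond=None)[0];print('center',x[:2],'r',np.sqrt(x[2]+x[0]**2+x[1]**2))
u,v=proj('wrist',[x[0],x[1],30],c).astype(int);print(u,v)
cr=cv2.cvtColor(im,cv2.COLOR_RGB2BGR)[v-70:v+70,u-70:u+70]; cv2.imwrite('pics/w4c.png',cv2.resize(cr,None,fx=4,fy=4,interpolation=cv2.INTER_CUBIC))
```

```text
5.8667 [619.79719379 175.68538126 266.12905768] [ 3.14010783e+00 -1.38298613e-04  1.56267989e+00]
[(0.7, [278.8, 149.9], np.int64(13469))]
center [617.26223723 205.4070142 ] r 74.3061683381202
276 153
```

View pics/w4c.png

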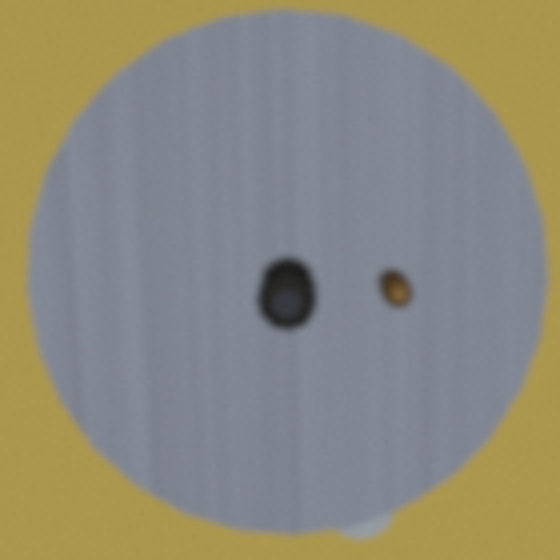

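View pics/w4.png

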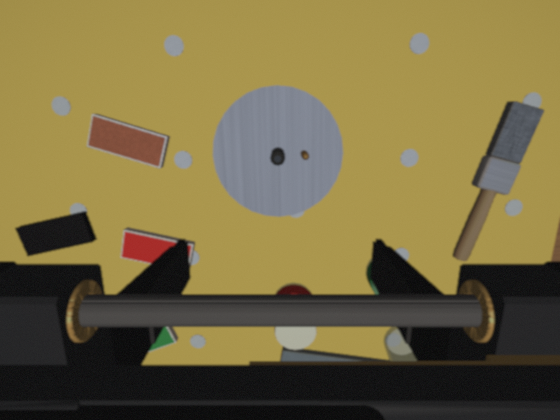

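The crop shows the shaft tip at about (277.8,158) and the pin tip at about (305.8,156.3). The disc's visible centre is about (277.8,150.6).

Run:
```python
from m import *
z=np.load('w4cal.npz');c=(z['K'],z['R'],z['t'])
im=cv2.imread('pics/w4.png').astype(int)
# bluish-grey: B > R-? vs table yellow
sat=im[...,2]-im[...,0]   # R-B
m=(sat<30).astype(np.uint8); m[:75]=0;m[222:]=0;m[:,:200]=0;m[:,355:]=0
n,l,st,_=cv2.connectedComponentsWithStats(m); k=1+np.argmax(st[1:,4]); m=(l==k).astype(np.uint8)
ct=max(cv2.findContours(m,cv2.RETR_EXTERNAL,cv2.CHAIN_APPROX_NONE)[0],key=len)[:,0]
ct=ct[~((ct[:,1]>205)&(ct[:,0]>283))]
P=np.array([atz('wrist',p,30,c)[:2] for p in ct])
for i in range(3):
    A=np.c_[2*P,np.ones(len(P))];x=np.linalg.lstsq(A,(P**2).sum(1),rcond=None)[0];r=np.sqrt(x[2]+x[0]**2+x[1]**2)
    e=np.hypot(*(P-x[:2]).T)-r; print('center',x[:2],'r',r,e.std()); P=P[abs(e)<2*e.std()+.3]
s=atz('wrist',(277.75,158),75,c);p=atz('wrist',(305.75,156.25),60,c);d=p-s
print(s,p,np.linalg.norm(d[:2]),np.degrees(np.arctan2(d[1],d[0])))
print('proj of shaft foot',proj('wrist',[*x[:2],30],c), proj('wrist',[*x[:2],75],c))
for ang in (0,5,8): print(ang,proj('wrist',[x[0]+30*np.cos(np.radians(ang)),x[1]+30*np.sin(np.radians(ang)),60],c),proj('wrist',[x[0]+30*np.cos(np.radians(ang)),x[1]+30*np.sin(np.radians(ang)),30],c))
```

```text
center [617.70781881 205.17342801] r 73.98101129398925 0.3430615721476554
center [617.70781881 205.17342801] r 73.98101129398925 0.3430615721476554
center [617.70781881 205.17342801] r 73.98101129398925 0.3430615721476554
[618.35001408 205.74555779  75.        ] [648.12268744 205.53296062  60.        ] 29.77343239351896 -0.4091239436346185
proj of shaft foot [277.37145127 153.64873258] [277.12831506 158.56436584]
0 [305.35672261 156.59148017] [303.49324051 153.45584281]
5 [305.27858707 154.12587219] [303.41754034 151.16210833]
8 [305.12863994 152.65075328] [303.27648458 149.79010582]
```

The shaft is at about (618,205) and the turntable yaw is about 0°. Back to the bail, yaw −8°, with a closer check before the grasp.

Call:
drive_tool --commands '[{"dx": 0,"dy": -10,"dz": 38,"yaw": 0},{"dx": 2,"dy": -25,"dz": 30,"yaw": -2},{"dx": 3,"dy": -32,"dz": 20,"yaw": -2},{"dx": 3,"dy": -38,"dz": 10,"yaw": -2},{"dx": 3,"dy": -40,"dz": 0,"yaw": -2}]' --grip 1.0

```text
t: 6.38
eef_pos: [630.6, 29.7, 367.8]
tcp_rot: [3.134, -0.001, 1.422]
ft_force: [1.0, -0.5, 0.3]
opening: 0.998
```

Call:
drive_tool --commands '[{"dx": 3,"dy": -41,"dz": 0,"yaw": 0},{"dx": 3,"dy": -41,"dz": 0,"yaw": 0},{"dx": 3,"dy": -41,"dz": 0,"yaw": 0},{"dx": 3,"dy": -41,"dz": 0,"yaw": 0},{"dx": 2,"dy": -41,"dz": 0,"yaw": 0}]' --grip 1.0

```text
t: 6.8
eef_pos: [643.9, -176.3, 365.0]
tcp_rot: [3.138, 0.001, 1.423]
ft_force: [0.3, 0.4, 1.0]
opening: 0.998
```

Call:
drive_tool --commands '[{"dx": 0,"dy": -40,"dz": 0,"yaw": 0},{"dx": 0,"dy": 0,"dz": -16,"yaw": 0},{"dx": 0,"dy": 0,"dz": 0,"yaw": 0},{"dx": 0,"dy": 0,"dz": 0,"yaw": 0},{"dx": 0,"dy": 0,"dz": 0,"yaw": 0}]' --grip 1.0

```text
t: 7.22
eef_pos: [644.5, -213.1, 348.4]
tcp_rot: [3.14, 0.0, 1.424]
ft_force: [0.8, 0.3, 0.3]
opening: 0.999
```

Run:
```python
from m import *
s=env.state();print(s['t'],s['eef_pos'],s['tcp_rot'])
c=cal('wrist'); np.savez('w5cal.npz',K=c[0],R=c[1],t=c[2])
im=save('wrist','w5')
cv2.imwrite('pics/w5c.png',cv2.resize(im[0:260,180:440,::-1],None,fx=2.3,fy=2.3,interpolation=cv2.INTER_CUBIC))
for q,z in [('bail',245),('hanger_seat',245),('keeper_axis',198)]:
    L=env.place_of(q,'wrist'); print(q,[(np.round(l['pixel'],1).tolist(),round(l['conf'],2),atz('wrist',l['pixel'],z,c).round(1).tolist()) for l in L[:4]])
```

```text
7.2167 [ 644.50433364 -213.08516682  348.40309356] [3.13974512e+00 3.21207030e-04 1.42392985e+00]
bail [([272.5, 164.3], 0.93, [644.4, -176.7, 245.0]), ([240.0, 66.1], 0.24, [631.8, -102.7, 245.0])]
hanger_seat []
keeper_axis [([256.5, 158.4], 0.74, [628.9, -175.7, 198.0]), ([241.9, 67.6], 0.71, [629.2, -97.9, 198.0]), ([372.9, 39.3], 0.27, [741.2, -92.0, 198.0])]
```

View pics/w5c.png

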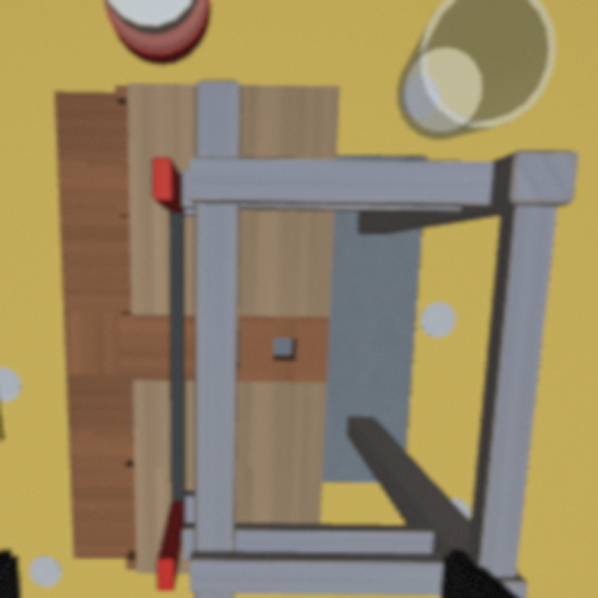

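Run:
```python
from m import *
z=np.load('w5cal.npz');c=(z['K'],z['R'],z['t'])
f=lambda u,v,zz: atz('wrist',(180+u/2.3,v/2.3),zz,c)
L=f(196,340,252);R=f(239,340,252);print('bar',L,R,np.linalg.norm(L-R))
a=f(200,181,269);b=f(200,573,269);print('prongs',a,b,np.linalg.norm(a-b),(a+b)/2)
e=f(218,80,252);print('bar end +',e)
h=np.radians(-8.4);Y=np.array([-np.sin(h),np.cos(h)]);X=np.array([np.cos(h),np.sin(h)])
print('mid from end', e[:2]-92*Y, 'bar dist', (L+R)[:2]/2@X, 'mid along y prongs',((a+b)/2)[:2]@Y,'end', e[:2]@Y-92, np.array([645.2,-177.4])@Y,np.array([645.2,-177.4])@X)
print('tcp',env.state()['eef_pos'][:2]@X,env.state()['eef_pos'][:2]@Y)
```

```text
bar [ 641.11589477 -162.7123415   252.        ] [ 654.98244859 -164.75198012  252.        ] 14.01575687049629
prongs [ 650.30524721 -116.25564863  269.        ] [ 631.43448124 -236.55674089  269.        ] 121.77215858586888 [ 640.86986423 -176.40619476  269.        ]
bar end + [659.75493197 -87.22723116 252.        ]
mid from end [ 646.31529335 -178.2402858 ] bar dist 665.015605864944 mid along y prongs -80.89355715971055 end -81.91248790034017 -81.24414183916616 664.1936384946919
tcp 668.9272275061024 -116.44921902798049
```

Call:
drive_tool --commands '[{"dx": 1.5,"dy": 35.5,"dz": 0,"yaw": 0},{"dx": 0,"dy": 0,"dz": -30,"yaw": 0},{"dx": 0,"dy": 0,"dz": -30,"yaw": 0},{"dx": 0,"dy": 0,"dz": -20,"yaw": 0},{"dx": 0,"dy": 0,"dz": -10,"yaw": 0}]' --grip 1.0

```text
t: 7.83
eef_pos: [645.4, -177.3, 254.3]
tcp_rot: [-3.139, -0.001, 1.424]
ft_force: [-0.0, -0.3, -0.2]
opening: 1.002
```

Call:
drive_tool --commands '[{"dx": 0,"dy": 0,"dz": -20,"yaw": 0},{"dx": 0,"dy": 0,"dz": -12.5,"yaw": 0},{"dx": 0,"dy": 0,"dz": 0,"yaw": 0},{"dx": 0,"dy": 0,"dz": 0,"yaw": 0},{"dx": 0,"dy": 0,"dz": 0,"yaw": 0}]' --grip 1.0

```text
t: 8.25
eef_pos: [646.6, -178.5, 225.7]
tcp_rot: [3.14, 0.0, 1.423]
ft_force: [-0.5, 0.3, -0.4]
opening: 1.001
```

Run:
```python
from m import *
s=env.state();print(s['t'],s['eef_pos'],s['tcp_rot'],s['ft_force'])
save('wrist','w6');im=save('side','d6')
cv2.imwrite('pics/d6c.png',cv2.resize(im[110:220,235:375,::-1],None,fx=4,fy=4,interpolation=cv2.INTER_CUBIC))
```

```text
8.25 [ 646.61130535 -178.48637883  225.73712052] [3.13951977e+00 4.83581084e-04 1.42343406e+00] [-0.54223801  0.2671572  -0.38056315]
```

View pics/w6.png

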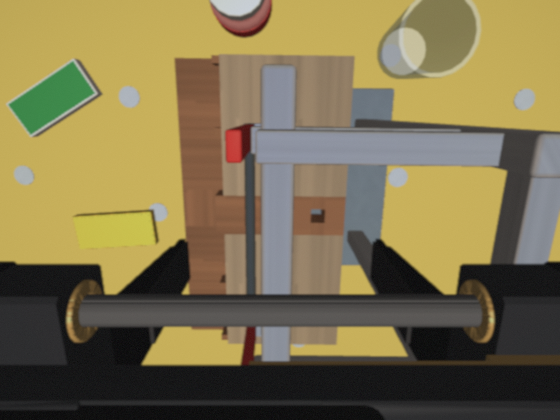

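View pics/d6c.png

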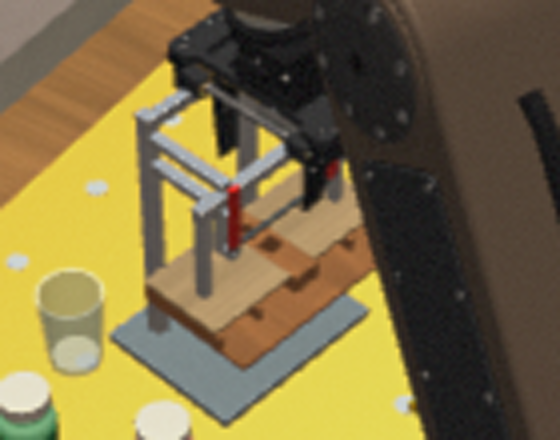

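The bar runs up the middle of the image at u≈278, between the fingers (185 to 375), and everything is clear. Closing.

Call:
drive_tool --commands '[{"dx": 0,"dy": 0,"dz": 0,"yaw": 0},{"dx": 0,"dy": 0,"dz": 0,"yaw": 0},{"dx": 0,"dy": 0,"dz": 0,"yaw": 0},{"dx": 0,"dy": 0,"dz": 0,"yaw": 0},{"dx": 0,"dy": 0,"dz": 0,"yaw": 0}]' --grip 0.0

```text
t: 8.77
eef_pos: [646.0, -178.4, 224.2]
tcp_rot: [3.141, 0.0, 1.423]
ft_force: [-0.2, 0.1, 0.4]
opening: 0.709
```

Call:
drive_tool --commands '[{"dx": 0,"dy": 0,"dz": 0,"yaw": 0},{"dx": 0,"dy": 0,"dz": 0,"yaw": 0},{"dx": 0,"dy": 0,"dz": 0,"yaw": 0},{"dx": 0,"dy": 0,"dz": 0,"yaw": 0},{"dx": 0,"dy": 0,"dz": 0,"yaw": 0}]' --grip 0.0

```text
t: 9.18
eef_pos: [646.0, -178.4, 224.1]
tcp_rot: [3.142, 0.0, 1.423]
ft_force: [0.4, -0.1, -0.1]
opening: 0.357
```

Call:
drive_tool --commands '[{"dx": 0,"dy": 0,"dz": 0,"yaw": 0},{"dx": 0,"dy": 0,"dz": 0,"yaw": 0},{"dx": 0,"dy": 0,"dz": 0,"yaw": 0},{"dx": 0,"dy": 0,"dz": 0,"yaw": 0},{"dx": 0,"dy": 0,"dz": 0,"yaw": 0}]' --grip 0.0

```text
t: 9.6
eef_pos: [645.8, -178.4, 224.2]
tcp_rot: [-3.141, -0.0, 1.423]
ft_force: [-3.1, 0.3, 0.3]
opening: 0.146
```

Gripped at 0.146 (14 mm). I'll lift 3 mm, then draw 24 mm along hanger −x.

Call:
drive_tool --commands '[{"dx": 0,"dy": 0,"dz": 1.5,"yaw": 0},{"dx": 0,"dy": 0,"dz": 1.5,"yaw": 0},{"dx": 0,"dy": 0,"dz": 0,"yaw": 0}]' --grip 0.0

```text
t: 9.85
eef_pos: [646.0, -178.4, 227.1]
tcp_rot: [-3.141, -0.0, 1.423]
ft_force: [-0.1, 0.8, -3.7]
opening: 0.146
```

Call:
drive_tool --commands '[{"dx": -5,"dy": 0.7,"dz": 0,"yaw": 0},{"dx": -5,"dy": 0.7,"dz": 0,"yaw": 0},{"dx": -5,"dy": 0.8,"dz": 0,"yaw": 0},{"dx": -5,"dy": 0.7,"dz": 0,"yaw": 0},{"dx": -4,"dy": 0.6,"dz": 0,"yaw": 0}]' --grip 0.0

```text
t: 10.27
eef_pos: [622.2, -175.1, 227.4]
tcp_rot: [3.139, 0.0, 1.423]
ft_force: [7.3, -0.7, -6.4]
opening: 0.145
```

Call:
drive_tool --commands '[{"dx": 0,"dy": 0,"dz": 0,"yaw": 0},{"dx": 0,"dy": 0,"dz": 0,"yaw": 0}]' --grip 0.0

```text
t: 10.43
eef_pos: [622.5, -175.1, 227.8]
tcp_rot: [3.138, 0.0, 1.423]
ft_force: [7.0, -0.6, -4.1]
opening: 0.143
```

Run:
```python
from m import *
s=env.state();print(s['t'],s['eef_pos'],s['tcp_rot'],s['ft_force'],s['moment'])
save('wrist','w7');im=save('side','d7')
cv2.imwrite('pics/d7c.png',cv2.resize(im[110:220,235:375,::-1],None,fx=4,fy=4,interpolation=cv2.INTER_CUBIC))
```

```text
10.4333 [ 622.46251888 -175.10417863  227.76207201] [3.13841620e+00 3.10784306e-04 1.42267623e+00] [ 7.01131787 -0.59284217 -4.07346709] [-0.22776083 -1.19243504 -0.25523776]
```

View pics/w7.png

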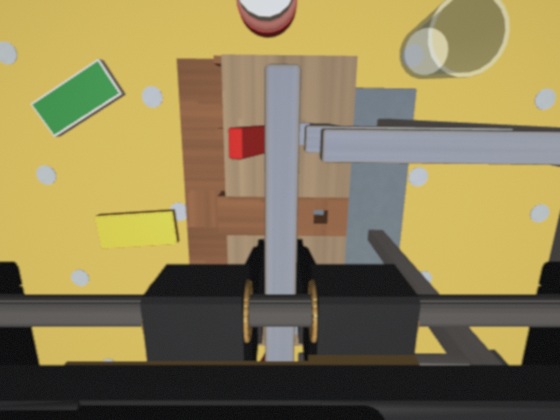

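View pics/d7c.png

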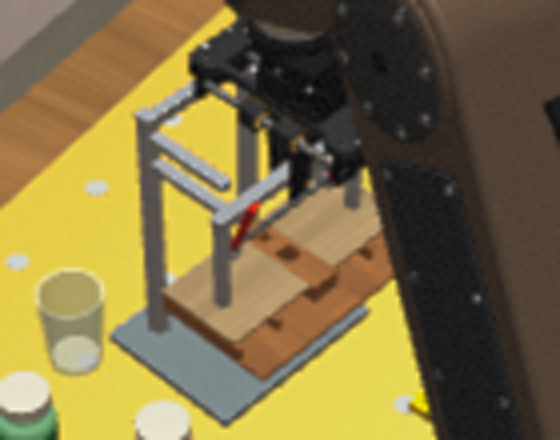

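The keeper is swung out by the bar and the bar (266 to 300) is clear of the bill's end at u≈320. I'll lift to +39 mm in total.

Call:
drive_tool --commands '[{"dx": -1,"dy": 0,"dz": 8,"yaw": 0},{"dx": 0,"dy": 0,"dz": 8,"yaw": 0},{"dx": 0,"dy": 0,"dz": 8,"yaw": 0},{"dx": 0,"dy": 0,"dz": 7,"yaw": 0},{"dx": 0,"dy": 0,"dz": 5,"yaw": 0}]' --grip 0.0

```text
t: 10.95
eef_pos: [620.5, -174.8, 264.0]
tcp_rot: [-3.141, 0.0, 1.423]
ft_force: [-0.7, 0.3, -3.7]
opening: 0.147
```

Call:
drive_tool --commands '[{"dx": 0,"dy": 0,"dz": 0,"yaw": 0},{"dx": 0,"dy": 0,"dz": 0,"yaw": 0}]' --grip 0.0

```text
t: 11.12
eef_pos: [620.7, -174.8, 263.2]
tcp_rot: [-3.141, 0.0, 1.423]
ft_force: [-0.2, -0.6, -4.5]
opening: 0.146
```

Run:
```python
from m import *
s=env.state();print(s['t'],s['eef_pos'],s['tcp_rot'],s['ft_force'],s['moment'])
save('wrist','w8');im=save('side','d8')
cv2.imwrite('pics/d8c.png',cv2.resize(im[110:220,235:375,::-1],None,fx=4,fy=4,interpolation=cv2.INTER_CUBIC))
```

```text
11.1167 [ 620.70405737 -174.84350103  263.22159477] [-3.14142491e+00  2.48472101e-05  1.42324950e+00] [-0.18338594 -0.58836428 -4.4769187 ] [-0.06053721 -0.04416503  0.00847532]
```

View pics/w8.png

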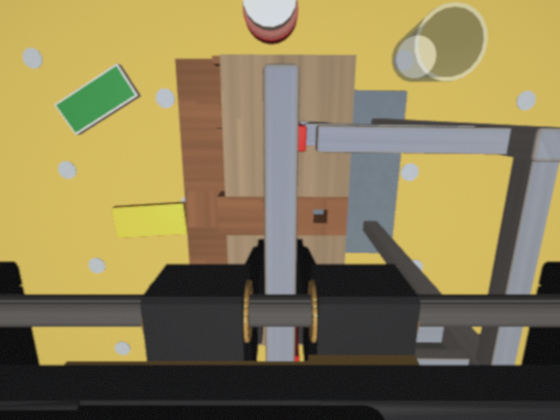

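View pics/d8c.png

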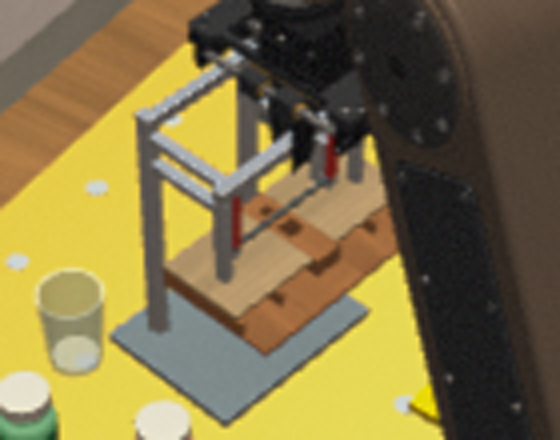

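The flaps are shut again and the bar is above them, with a steady load of −4.5 N. I'll draw the carrier clear of the spindle at this height.

Call:
drive_tool --commands '[{"dx": -15,"dy": 2.2,"dz": 0,"yaw": 0},{"dx": -20,"dy": 2.9,"dz": 0,"yaw": 0},{"dx": -20,"dy": 3,"dz": 0,"yaw": 0},{"dx": -20,"dy": 3,"dz": 0,"yaw": 0},{"dx": -15,"dy": 2.2,"dz": 0,"yaw": 0}]' --grip 0.0

```text
t: 11.63
eef_pos: [529.3, -161.2, 262.7]
tcp_rot: [-3.14, -0.0, 1.423]
ft_force: [0.4, -1.0, -4.2]
opening: 0.147
```

Call:
drive_tool --commands '[{"dx": 0,"dy": 0,"dz": 20,"yaw": 2},{"dx": 0,"dy": 0,"dz": 20,"yaw": 2},{"dx": 0,"dy": 0,"dz": 0,"yaw": 0}]' --grip 0.0

```text
t: 11.88
eef_pos: [531.8, -162.0, 306.3]
tcp_rot: [3.137, 0.002, 1.495]
ft_force: [0.8, -0.2, -3.2]
opening: 0.147
```

Run:
```python
from m import *
s=env.state();print(s['t'],s['eef_pos'],s['tcp_rot'],s['ft_force'],s['moment'])
save('wrist','w9');im=save('side','d9')
c=cal('wrist'); np.savez('w9cal.npz',K=c[0],R=c[1],t=c[2])
cv2.imwrite('pics/d9c.png',cv2.resize(im[110:220,235:375,::-1],None,fx=4,fy=4,interpolation=cv2.INTER_CUBIC))
```

```text
11.8833 [ 531.79481657 -161.99449001  306.34924186] [3.13660905e+00 1.70198270e-03 1.49454998e+00] [ 0.76086201 -0.21315157 -3.18835012] [-0.09486738 -0.00943855  0.0122441 ]
```

View pics/w9.png

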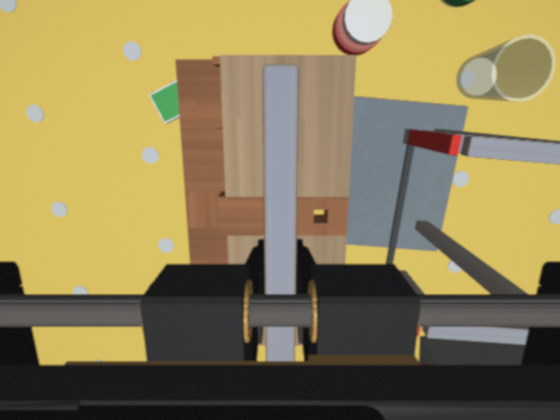

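View pics/d9.png

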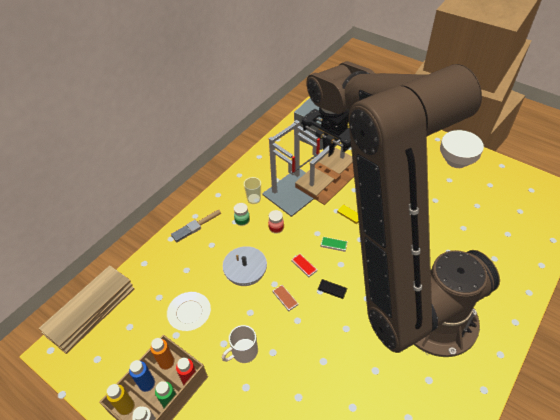

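The carrier is free of the hanger and hanging level. The pin hole shows at (319,216) and the bar end at (281,66). From these I'll work out where the carrier sits in the grip.

Run:
```python
from m import *
z=np.load('w9cal.npz');c=(z['K'],z['R'],z['t'])
s=env.state();p=s['eef_pos'];yaw=s['tcp_rot'][2]
X=np.array([np.sin(yaw),-np.cos(yaw)]) # carrier x
Y=np.array([np.cos(yaw),np.sin(yaw)])
def rel(n,px,zc,zt=-125):
    w=atz('wrist',px,p[2]+19-125+zc,c)[:2]-p[:2]; print(n,round(w@X,1),round(w@Y,1))
rel('bar end mid (0,92)',(281,66),132)
rel('pin hole (30,0)',(319,216),24.5)
rel('block corner +y back (50,111)',(355,56),24.5)
rel('lip corner (-75,111)',(177,60),5)
rel('roof front +y (-40,111)',(219,56),24.5)
im=cv2.imread('pics/w9.png'); cv2.imwrite('pics/w9c.png',cv2.resize(im[40:260,165:375],None,fx=2.7,fy=2.7,interpolation=cv2.INTER_CUBIC))
```

```text
bar end mid (0,92) 0.5 91.9
pin hole (30,0) 29.4 0.5
block corner +y back (50,111) 49.9 111.0
lip corner (-75,111) -73.5 111.1
roof front +y (-40,111) -40.2 111.0
```

View pics/w9c.png

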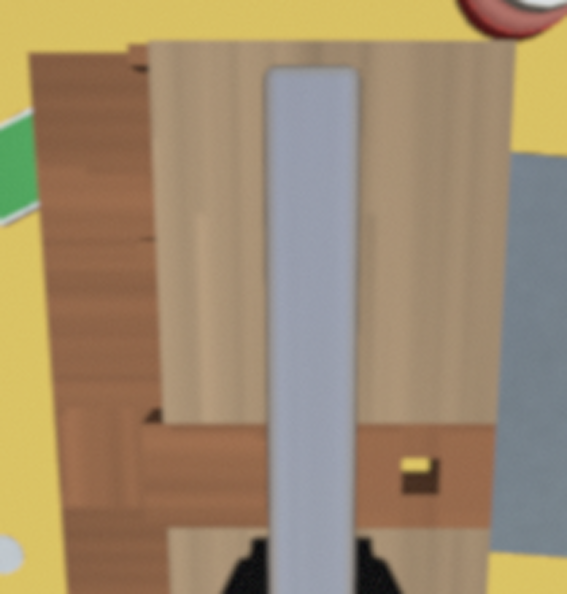

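Measured against the TCP, the carrier origin is within 0.5 mm. Now I'll carry it to above the turntable.

Call:
drive_tool --commands '[{"dx": 0,"dy": 20,"dz": 0,"yaw": 0},{"dx": 0,"dy": 30,"dz": 0,"yaw": 0},{"dx": 0,"dy": 35,"dz": 0,"yaw": 0},{"dx": 0,"dy": 35,"dz": 0,"yaw": 1},{"dx": 10,"dy": 35,"dz": 0,"yaw": 1}]' --grip 0.0

```text
t: 12.4
eef_pos: [539.4, -5.1, 301.5]
tcp_rot: [-3.139, -0.0, 1.527]
ft_force: [1.5, -0.3, -4.7]
opening: 0.145
```

Call:
drive_tool --commands '[{"dx": 15,"dy": 35,"dz": 0,"yaw": 1},{"dx": 15,"dy": 35,"dz": 0,"yaw": 1},{"dx": 15,"dy": 35,"dz": 0,"yaw": 0.4},{"dx": 15,"dy": 35,"dz": 0,"yaw": 0},{"dx": 11,"dy": 35,"dz": 0,"yaw": 0}]' --grip 0.0

```text
t: 12.82
eef_pos: [612.4, 170.3, 300.8]
tcp_rot: [-3.139, 0.001, 1.569]
ft_force: [1.0, -1.8, -4.6]
opening: 0.143
```

Call:
drive_tool --commands '[{"dx": 5,"dy": 25,"dz": 0,"yaw": 0},{"dx": 0,"dy": 12,"dz": 0,"yaw": 0},{"dx": 0,"dy": 0,"dz": 0,"yaw": 0},{"dx": 0,"dy": 0,"dz": 0,"yaw": 0},{"dx": 0,"dy": 0,"dz": 0,"yaw": 0}]' --grip 0.0

```text
t: 13.23
eef_pos: [616.8, 204.3, 302.4]
tcp_rot: [-3.14, 0.001, 1.569]
ft_force: [-0.2, 0.5, -2.6]
opening: 0.144
```

Run:
```python
from m import *
s=env.state();print(s['t'],s['eef_pos'],s['tcp_rot'],s['ft_force'],s['moment'])
save('wrist','w10');im=save('side','d10')
```

```text
13.2333 [616.75681293 204.31690247 302.36866269] [-3.14047841e+00  7.01468931e-04  1.56888148e+00] [-0.1645      0.49423315 -2.55421734] [-0.03943456 -0.11118355 -0.00884193]
```

View pics/w10.png

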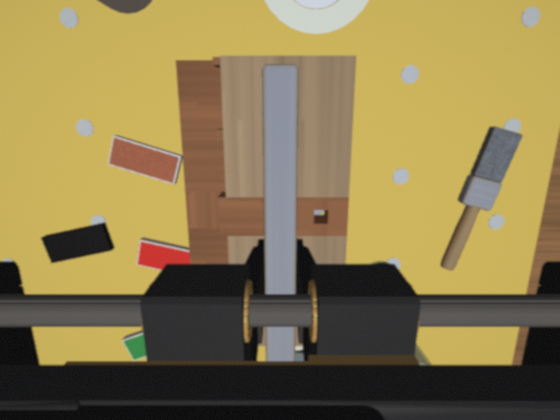

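View pics/d10.png

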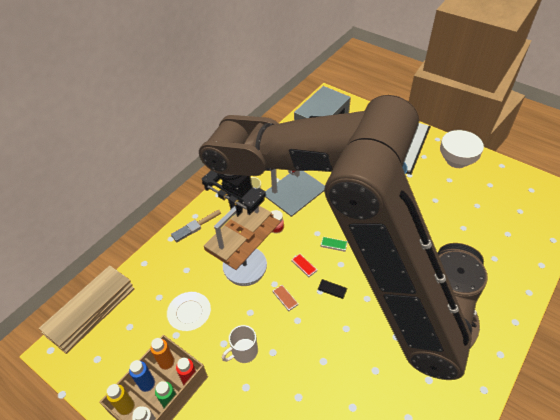

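Call:
drive_tool --commands '[{"dx": 1.2,"dy": 0.8,"dz": -20,"yaw": 0},{"dx": 0,"dy": 0,"dz": -30,"yaw": 0},{"dx": 0,"dy": 0,"dz": -30,"yaw": 0},{"dx": 0,"dy": 0,"dz": -20,"yaw": 0},{"dx": 0,"dy": 0,"dz": -10,"yaw": 0}]' --grip 0.0

```text
t: 13.75
eef_pos: [617.3, 204.8, 190.5]
tcp_rot: [-3.138, 0.001, 1.568]
ft_force: [-0.2, -0.8, -4.5]
opening: 0.142
```

Call:
drive_tool --commands '[{"dx": 0,"dy": 0,"dz": 0,"yaw": 0},{"dx": 0,"dy": 0,"dz": 0,"yaw": 0},{"dx": 0,"dy": 0,"dz": 0,"yaw": 0}]' --grip 0.0

```text
t: 14.0
eef_pos: [619.0, 206.0, 194.9]
tcp_rot: [3.139, -0.001, 1.569]
ft_force: [0.7, -0.3, -5.3]
opening: 0.147
```

Run:
```python
from m import *
s=env.state();print(s['t'],s['eef_pos'],s['tcp_rot'],s['ft_force'],s['moment'])
im=save('wrist','w11');d=save('side','d11')
print('pin hole dir', np.degrees(s['tcp_rot'][2]))
print('jar pink base', atz('side',(276,229),0), atz('scene',(263,259),0))
a=cv2.resize(im[40:260,165:375,::-1],None,fx=1.9,fy=1.9,interpolation=cv2.INTER_CUBIC)
b=cv2.resize(d[170:310,180:313,::-1],None,fx=2.985,fy=2.985,interpolation=cv2.INTER_CUBIC)[:418]
a=a[:418];cv2.imwrite('pics/c11.png',np.hstack([a,b[:a.shape[0]]]))
```

```text
14.0 [619.02867916 206.01289399 194.94296596] [ 3.13886440e+00 -5.75650119e-04  1.56930587e+00] [ 0.72997764 -0.30860922 -5.28015285] [ 0.03054848 -0.05437158 -0.03217236]
pin hole dir 89.91460305175168
jar pink base [633.070458     3.69396677   0.        ] [639.15277809   1.75059979   0.        ]
```

View pics/c11.png

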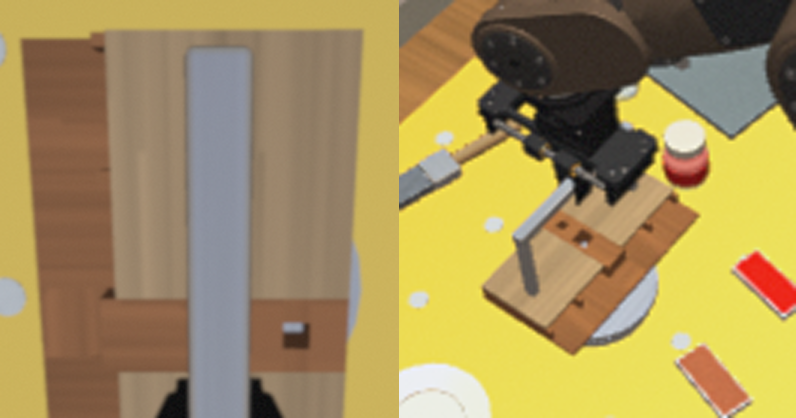

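Call:
drive_tool --commands '[{"dx": 0,"dy": 0,"dz": 0,"yaw": 0},{"dx": 0,"dy": 0,"dz": 0,"yaw": 0},{"dx": 0,"dy": 0,"dz": 0,"yaw": 0},{"dx": 0,"dy": 0,"dz": 0,"yaw": 0}]' --grip 0.0

```text
t: 14.43
eef_pos: [618.2, 206.2, 193.4]
tcp_rot: [3.141, -0.0, 1.57]
ft_force: [0.3, -0.1, -4.2]
opening: 0.143
```

Call:
drive_tool --commands '[{"dx": 0,"dy": -0.8,"dz": -4,"yaw": 0},{"dx": 0,"dy": 0,"dz": -4,"yaw": 0},{"dx": 0,"dy": 0,"dz": -3,"yaw": 0},{"dx": 0,"dy": 0,"dz": 0,"yaw": 0},{"dx": 0,"dy": 0,"dz": 0,"yaw": 0}]' --grip 0.0

```text
t: 14.85
eef_pos: [618.1, 205.3, 181.8]
tcp_rot: [-3.141, 0.0, 1.57]
ft_force: [-0.3, -0.7, -3.7]
opening: 0.147
```

Call:
drive_tool --commands '[{"dx": 0,"dy": 0,"dz": -2,"yaw": 0},{"dx": 0,"dy": 0,"dz": -2,"yaw": 0},{"dx": 0,"dy": 0,"dz": -2,"yaw": 0},{"dx": 0,"dy": 0,"dz": 0,"yaw": 0},{"dx": 0,"dy": 0,"dz": 0,"yaw": 0}]' --grip 0.0

```text
t: 15.27
eef_pos: [618.2, 205.4, 176.0]
tcp_rot: [-3.141, 0.0, 1.57]
ft_force: [-0.1, 0.4, -4.5]
opening: 0.147
```

Run:
```python
from m import *
s=env.state();print(s['t'],s['eef_pos'],s['tcp_rot'],s['ft_force'],s['moment'])
im=save('wrist','w12');d=save('side','d12')
a=cv2.resize(im[180:250,270:350,::-1],None,fx=5,fy=5,interpolation=cv2.INTER_CUBIC)
b=cv2.resize(d[190:290,195:295,::-1],None,fx=3.5,fy=3.5,interpolation=cv2.INTER_CUBIC)
cv2.imwrite('pics/c12.png',np.hstack([a,b]))
```

```text
15.2667 [618.18778142 205.36147808 176.015203  ] [-3.14148589e+00  6.54923331e-05  1.56977294e+00] [-0.12211651  0.35711731 -4.4931819 ] [ 0.02333152 -0.11036779 -0.01162466]
```

View pics/c12.png

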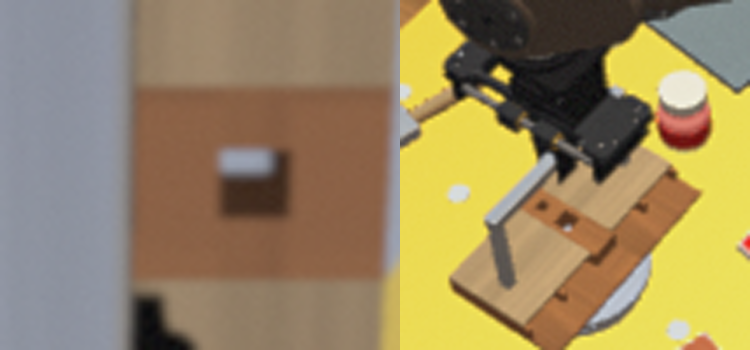

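Call:
drive_tool --commands '[{"dx": 0,"dy": 0,"dz": -2,"yaw": 0},{"dx": 0,"dy": 0,"dz": -2,"yaw": 0},{"dx": 0,"dy": 0,"dz": -2,"yaw": 0},{"dx": 0,"dy": 0,"dz": 0,"yaw": 0},{"dx": 0,"dy": 0,"dz": 0,"yaw": 0}]' --grip 0.0

```text
t: 15.78
eef_pos: [618.1, 205.4, 170.0]
tcp_rot: [-3.141, 0.0, 1.57]
ft_force: [0.4, -0.2, -5.6]
opening: 0.147
```

Call:
drive_tool --commands '[{"dx": 0,"dy": 0,"dz": -2,"yaw": 0},{"dx": 0,"dy": 0,"dz": -2,"yaw": 0},{"dx": 0,"dy": 0,"dz": 0,"yaw": 0},{"dx": 0,"dy": 0,"dz": 0,"yaw": 0},{"dx": 0,"dy": 0,"dz": 0,"yaw": 0}]' --grip 0.0

```text
t: 16.2
eef_pos: [618.2, 205.4, 166.2]
tcp_rot: [3.141, 0.0, 1.57]
ft_force: [-0.9, -0.1, -4.7]
opening: 0.144
```

Run:
```python
from m import *
s=env.state();print(s['t'],s['eef_pos'],s['tcp_rot'],s['ft_force'],s['moment'])
im=save('wrist','w12');d=save('side','d12')
a=cv2.resize(im[180:250,270:350,::-1],None,fx=5,fy=5,interpolation=cv2.INTER_CUBIC)
b=cv2.resize(d[190:290,195:295,::-1],None,fx=3.5,fy=3.5,interpolation=cv2.INTER_CUBIC)
cv2.imwrite('pics/c13.png',np.hstack([a,b]))
```

```text
16.2 [618.23269206 205.38839755 166.17098624] [3.14148642e+00 2.80292875e-05 1.56981917e+00] [-0.88826026 -0.1235011  -4.70121011] [ 0.01320959 -0.08947159 -0.0283481 ]
```

View pics/c13.png

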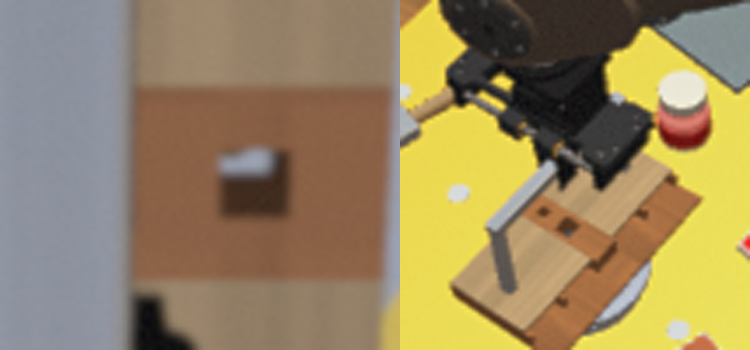

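The shaft has gone in without side load. Next is the pin region.

Call:
drive_tool --commands '[{"dx": 0,"dy": 0,"dz": -2,"yaw": 0},{"dx": 0,"dy": 0,"dz": -1.5,"yaw": 0},{"dx": 0,"dy": 0,"dz": -1.5,"yaw": 0},{"dx": 0,"dy": 0,"dz": 0,"yaw": 0},{"dx": 0,"dy": 0,"dz": 0,"yaw": 0}]' --grip 0.0

```text
t: 16.72
eef_pos: [618.2, 205.4, 161.0]
tcp_rot: [-3.141, 0.0, 1.57]
ft_force: [0.1, 0.6, -3.8]
opening: 0.144
```

Call:
drive_tool --commands '[{"dx": 0,"dy": 0,"dz": -1.5,"yaw": 0},{"dx": 0,"dy": 0,"dz": -1.5,"yaw": 0},{"dx": 0,"dy": 0,"dz": 0,"yaw": 0},{"dx": 0,"dy": 0,"dz": 0,"yaw": 0},{"dx": 0,"dy": 0,"dz": 0,"yaw": 0}]' --grip 0.0

```text
t: 17.13
eef_pos: [618.2, 205.4, 158.2]
tcp_rot: [3.141, -0.0, 1.57]
ft_force: [-0.1, 0.1, -3.9]
opening: 0.144
```

Run:
```python
from m import *
s=env.state();print(s['t'],s['eef_pos'],s['tcp_rot'],s['ft_force'],s['moment'])
im=save('wrist','w12');d=save('side','d12')
a=cv2.resize(im[180:250,270:350,::-1],None,fx=5,fy=5,interpolation=cv2.INTER_CUBIC)
b=cv2.resize(d[190:290,195:295,::-1],None,fx=3.5,fy=3.5,interpolation=cv2.INTER_CUBIC)
cv2.imwrite('pics/c14.png',np.hstack([a,b]))
```

```text
17.1333 [618.24635831 205.38095581 158.17771802] [ 3.14143653e+00 -1.56805385e-05  1.56979253e+00] [-0.14081784  0.10170712 -3.89149007] [-0.01736517 -0.06836911  0.01416411]
```

View pics/c14.png

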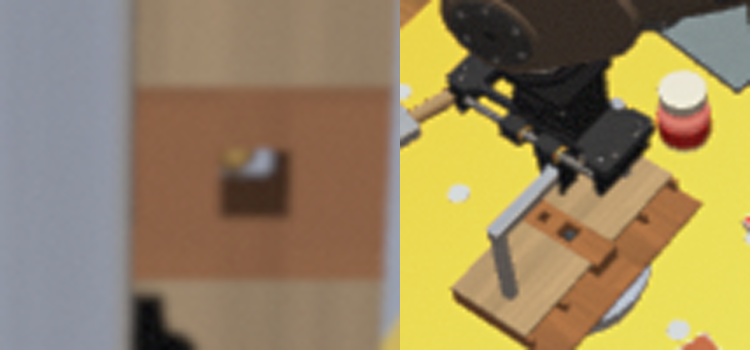

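The brass pin shows inside its hole and the only load is the carrier's weight. Continuing down.

Call:
drive_tool --commands '[{"dx": 0,"dy": 0,"dz": -2,"yaw": 0},{"dx": 0,"dy": 0,"dz": -3,"yaw": 0},{"dx": 0,"dy": 0,"dz": -3,"yaw": 0},{"dx": 0,"dy": 0,"dz": -2,"yaw": 0},{"dx": 0,"dy": 0,"dz": 0,"yaw": 0}]' --grip 0.0

```text
t: 17.65
eef_pos: [618.0, 205.3, 147.5]
tcp_rot: [-3.141, 0.0, 1.57]
ft_force: [0.2, 0.2, -3.5]
opening: 0.145
```

Call:
drive_tool --commands '[{"dx": 0,"dy": 0,"dz": -2,"yaw": 0},{"dx": 0,"dy": 0,"dz": -3,"yaw": 0},{"dx": 0,"dy": 0,"dz": -3,"yaw": 0},{"dx": 0,"dy": 0,"dz": -2,"yaw": 0},{"dx": 0,"dy": 0,"dz": 0,"yaw": 0}]' --grip 0.0

```text
t: 18.07
eef_pos: [618.0, 205.3, 137.6]
tcp_rot: [-3.141, 0.0, 1.57]
ft_force: [0.4, -0.3, -4.7]
opening: 0.142
```

Call:
drive_tool --commands '[{"dx": 0,"dy": 0,"dz": -1,"yaw": 0},{"dx": 0,"dy": 0,"dz": -1,"yaw": 0},{"dx": 0,"dy": 0,"dz": 0,"yaw": 0},{"dx": 0,"dy": 0,"dz": 0,"yaw": 0}]' --grip 0.0

```text
t: 18.4
eef_pos: [618.2, 205.4, 136.2]
tcp_rot: [3.141, 0.0, 1.57]
ft_force: [1.3, -0.8, -5.4]
opening: 0.145
```

Run:
```python
from m import *
s=env.state();print(s['t'],s['eef_pos'],s['tcp_rot'],s['ft_force'],s['moment'])
im=save('wrist','w12');d=save('side','d12')
a=cv2.resize(im[180:250,270:350,::-1],None,fx=5,fy=5,interpolation=cv2.INTER_CUBIC)
b=cv2.resize(d[190:290,195:295,::-1],None,fx=3.5,fy=3.5,interpolation=cv2.INTER_CUBIC)
cv2.imwrite('pics/c15.png',np.hstack([a,b]))
```

```text
18.4 [618.24773223 205.39261717 136.19358413] [3.14139847e+00 1.25240114e-07 1.56981035e+00] [ 1.31268484 -0.81580971 -5.37795429] [-0.06012528 -0.05608192 -0.0300207 ]
```

View pics/c15.png

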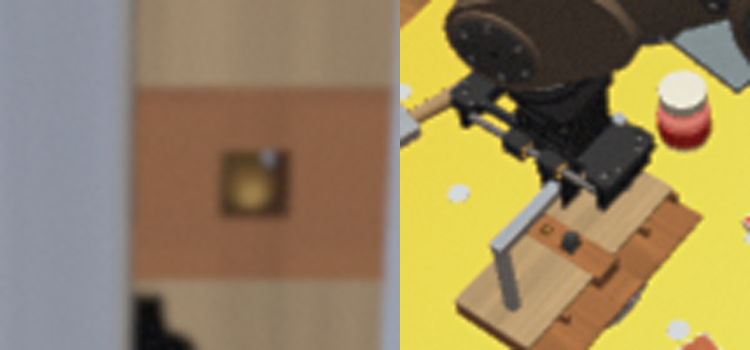

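Call:
drive_tool --commands '[{"dx": 0,"dy": 0,"dz": -0.7,"yaw": 0},{"dx": 0,"dy": 0,"dz": -0.7,"yaw": 0},{"dx": 0,"dy": 0,"dz": 0,"yaw": 0},{"dx": 0,"dy": 0,"dz": 0,"yaw": 0}]' --grip 0.0

```text
t: 18.83
eef_pos: [618.2, 205.4, 134.7]
tcp_rot: [3.142, 0.0, 1.57]
ft_force: [-0.9, 1.0, -5.0]
opening: 0.145
```

Call:
drive_tool --commands '[{"dx": 0,"dy": 0,"dz": -0.7,"yaw": 0},{"dx": 0,"dy": 0,"dz": 0,"yaw": 0},{"dx": 0,"dy": 0,"dz": 0,"yaw": 0},{"dx": 0,"dy": 0,"dz": 0,"yaw": 0}]' --grip 0.0

```text
t: 19.17
eef_pos: [618.4, 205.2, 134.5]
tcp_rot: [3.141, 0.0, 1.57]
ft_force: [-0.4, -2.4, 0.9]
opening: 0.142
```

The load has transferred, so the carrier is seated at TCP z≈134.4 as predicted. Releasing and rising.

Call:
drive_tool --commands '[{"dx": 0,"dy": 0,"dz": 0,"yaw": 0},{"dx": 0,"dy": 0,"dz": 0,"yaw": 0},{"dx": 0,"dy": 0,"dz": 0,"yaw": 0},{"dx": 0,"dy": 0,"dz": 0,"yaw": 0},{"dx": 0,"dy": 0,"dz": 0,"yaw": 0}]' --grip 0.8

```text
t: 19.58
eef_pos: [618.2, 205.5, 134.0]
tcp_rot: [3.141, -0.0, 1.57]
ft_force: [0.3, 0.1, -0.4]
opening: 0.44
```

Call:
drive_tool --commands '[{"dx": 0,"dy": 0,"dz": 0,"yaw": 0},{"dx": 0,"dy": 0,"dz": 10,"yaw": 0},{"dx": 0,"dy": 0,"dz": 30,"yaw": 0},{"dx": 0,"dy": 0,"dz": 40,"yaw": 0},{"dx": 0,"dy": 0,"dz": 40,"yaw": 0}]' --grip 0.8

```text
t: 20.0
eef_pos: [617.7, 205.3, 255.7]
tcp_rot: [-3.14, 0.0, 1.57]
ft_force: [-0.2, -0.3, -0.4]
opening: 0.769
```

Call:
drive_tool --commands '[{"dx": -15,"dy": -25,"dz": 25,"yaw": 0},{"dx": -15,"dy": -25,"dz": 25,"yaw": 0},{"dx": -15,"dy": -25,"dz": 25,"yaw": 0},{"dx": -15,"dy": -25,"dz": 25,"yaw": 0},{"dx": -15,"dy": 0,"dz": 20,"yaw": 0}]' --grip 0.8

```text
t: 20.42
eef_pos: [542.4, 102.4, 376.9]
tcp_rot: [3.139, 0.001, 1.568]
ft_force: [0.4, 0.0, 0.6]
opening: 0.802
```

Call:
drive_tool --commands '[{"dx": -15,"dy": 0,"dz": 0,"yaw": 0},{"dx": 0,"dy": 0,"dz": 0,"yaw": 0},{"dx": 0,"dy": 0,"dz": 0,"yaw": 0},{"dx": 0,"dy": 0,"dz": 0,"yaw": 0}]' --grip 0.8

```text
t: 20.75
eef_pos: [528.6, 105.5, 373.9]
tcp_rot: [-3.141, 0.0, 1.57]
ft_force: [-0.8, -0.8, -0.5]
opening: 0.799
```

Run:
```python
from m import *
s=env.state();print(s['t'],s['eef_pos'],s['tcp_rot'],s['ft_force'],s['moment'],s['opening'])
c=cal('wrist'); np.savez('w16cal.npz',K=c[0],R=c[1],t=c[2])
im=save('wrist','w16');d=save('side','d16')
```

```text
20.75 [528.55634356 105.51167806 373.91549465] [-3.14141646e+00  2.11402253e-05  1.57003486e+00] [-0.84842009 -0.83343838 -0.49292056] [-0.02099595 -0.11077963 -0.01567908] 0.7994135978053535
```

View pics/w16.png

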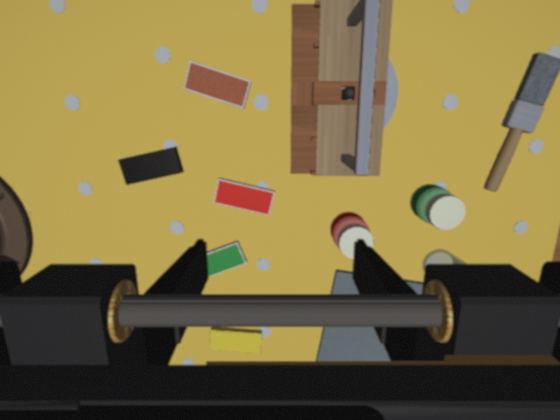

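View pics/d16.png

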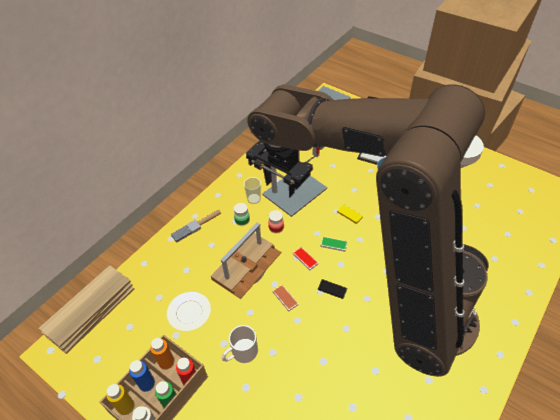

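The carrier is seated, with bar and lip parallel to world y. The tiles show at brown (217,85), red (244,196) and green (222,258), with black (150,165) and yellow (236,340) left alone. Now the tile poses.

```bash
cat > tiles.py <<'E'
from m import *
def measure(im,c,show=True):
    hsv=cv2.cvtColor(im,cv2.COLOR_RGB2HSV).astype(int);H,S,V=hsv[...,0],hsv[...,1],hsv[...,2]
    out={}
    for n,m in dict(red=((H<6)|(H>174))&(S>170)&(V>120),brown=((H>=3)&(H<15))&(S>90)&(S<215)&(V>90),green=(H>45)&(H<80)&(S>100)&(V>50)).items():
        k,l,st,ce=cv2.connectedComponentsWithStats(m.astype(np.uint8))
        for i in range(1,k):
            if st[i,4]<300: continue
            ct=cv2.findContours((l==i).astype(np.uint8),cv2.RETR_EXTERNAL,cv2.CHAIN_APPROX_NONE)[0][0][:,0]
            P=np.array([atz('wrist',p,12,c)[:2] for p in ct],np.float32)
            (x,y),(w,h),a=cv2.minAreaRect(P)
            if w<h: a+=90; w,h=h,w
            a=(a+90)%180-90
            if 70<w<100 and 25<h<48:
                out.setdefault(n,[]).append((round(x,1),round(y,1),round(w,1),round(h,1),round(a,1)))
    return out
E
python3 - <<'E'
from tiles import *
z=np.load('w16cal.npz');c=(z['K'],z['R'],z['t'])
im=cv2.cvtColor(cv2.imread('pics/w16.png'),cv2.COLOR_BGR2RGB)
print(measure(im,c))
f=lambda u,v,zz: atz('wrist',(u,v),zz,c).round(1)
print('lip front edge corners',f(291,173,35),f(292,5,35)); print('bar end -',f(361,172,162), 'expect',618,205.4-92)
z=np.load('w4cal.npz');c=(z['K'],z['R'],z['t'])
print('older w4',measure(cv2.cvtColor(cv2.imread('pics/w4.png'),cv2.COLOR_BGR2RGB),c))
E
```

```text
{'red': [(472.0, 53.6, 80.0, 30.2, -13.4)], 'brown': [(437.9, 219.2, 82.8, 33.0, -17.6)]}
lip front edge corners [544.9  95.4  35. ] [544.4 315.   35. ]
bar end - [617.5 117.7 162. ] expect 618 113.4
older w4 {'brown': [(437.8, 219.2, 84.0, 33.7, -17.6)]}
```

Red has moved from (455,75) to (472,54), which is the announced knock, so I'll use fresh poses. Brown goes first: grasp point (410.3,228), tool yaw 162.4°.

Call:
drive_tool --commands '[{"dx": -12,"dy": 12,"dz": -20,"yaw": 7},{"dx": -12,"dy": 12,"dz": -20,"yaw": 7},{"dx": -12,"dy": 12,"dz": -20,"yaw": 7},{"dx": -12,"dy": 12,"dz": -20,"yaw": 7},{"dx": -12,"dy": 12,"dz": -20,"yaw": 7}]' --grip 0.65

```text
t: 21.27
eef_pos: [467.9, 166.0, 272.5]
tcp_rot: [-3.141, -0.0, 2.187]
ft_force: [0.1, 0.8, 0.6]
opening: 0.656
```

Call:
drive_tool --commands '[{"dx": -12,"dy": 12,"dz": -20,"yaw": 7},{"dx": -12,"dy": 12,"dz": -20,"yaw": 7},{"dx": -12,"dy": 12,"dz": -20,"yaw": 7},{"dx": -12,"dy": 12,"dz": -20,"yaw": 7},{"dx": -12,"dy": 12,"dz": -20,"yaw": 7}]' --grip 0.65

```text
t: 21.68
eef_pos: [407.8, 226.1, 172.6]
tcp_rot: [-3.141, -0.001, 2.798]
ft_force: [0.7, 0.1, -0.3]
opening: 0.645
```

Call:
drive_tool --commands '[{"dx": 1.7,"dy": 2.5,"dz": -20,"yaw": 2.4},{"dx": 0,"dy": 0,"dz": -20,"yaw": 0},{"dx": 0,"dy": 0,"dz": 0,"yaw": 0},{"dx": 0,"dy": 0,"dz": 0,"yaw": 0},{"dx": 0,"dy": 0,"dz": 0,"yaw": 0}]' --grip 0.65

```text
t: 22.1
eef_pos: [410.5, 228.0, 134.5]
tcp_rot: [3.141, 0.0, 2.833]
ft_force: [0.0, 0.5, 0.1]
opening: 0.651
```

Run:
```python
from tiles import *
s=env.state();print(s['t'],s['eef_pos'],s['tcp_rot'],np.degrees(s['tcp_rot'][2]),s['joints'])
c=cal('wrist');im=save('wrist','w17');print(measure(im,c))
```

```text
22.1 [410.46039706 228.01344208 134.54148202] [3.14144145e+00 9.89233295e-05 2.83300970e+00] 162.3194990832892 [ 3.66213139e-01  3.86533032e-01  2.02007855e+00  8.39232487e-05
  7.34809368e-01 -8.96062503e-01]
{'brown': [(437.6, 219.4, 83.6, 34.0, -17.6), (563.8, 224.3, 89.9, 25.9, 72.3)]}
```

View pics/w17.png

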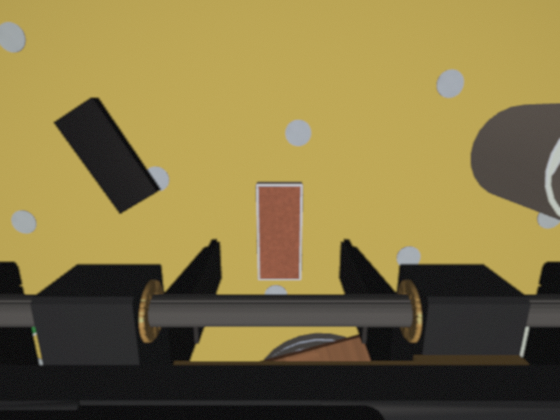

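Brown is centred between the fingers and the pose is confirmed. Descend and grasp.

Call:
drive_tool --commands '[{"dx": 0,"dy": 0,"dz": -35,"yaw": 0},{"dx": 0,"dy": 0,"dz": -35,"yaw": 0},{"dx": 0,"dy": 0,"dz": -30,"yaw": 0},{"dx": 0,"dy": 0,"dz": -20,"yaw": 0},{"dx": 0,"dy": 0,"dz": -6,"yaw": 0}]' --grip 0.65

```text
t: 22.57
eef_pos: [409.7, 227.5, 6.4]
tcp_rot: [-3.14, -0.002, 2.833]
ft_force: [-0.3, -0.3, 0.3]
opening: 0.647
```

Call:
drive_tool --commands '[{"dx": 0,"dy": 0,"dz": -3,"yaw": 0},{"dx": 0,"dy": 0,"dz": 0,"yaw": 0},{"dx": 0,"dy": 0,"dz": 0,"yaw": 0},{"dx": 0,"dy": 0,"dz": 0,"yaw": 0}]' --grip 0.65

```text
t: 22.9
eef_pos: [410.6, 228.1, 6.4]
tcp_rot: [3.14, 0.002, 2.833]
ft_force: [0.5, -0.1, -0.3]
opening: 0.649
```

Call:
drive_tool --commands '[{"dx": 0,"dy": 0,"dz": -3,"yaw": 0},{"dx": 0,"dy": 0,"dz": 0,"yaw": 0},{"dx": 0,"dy": 0,"dz": 0,"yaw": 0}]' --grip 0.65

```text
t: 23.15
eef_pos: [410.0, 227.9, 2.4]
tcp_rot: [3.141, 0.0, 2.833]
ft_force: [-0.3, -0.8, 0.1]
opening: 0.65
```

Call:
drive_tool --commands '[{"dx": 0,"dy": 0,"dz": 0,"yaw": 0},{"dx": 0,"dy": 0,"dz": 0,"yaw": 0},{"dx": 0,"dy": 0,"dz": 0,"yaw": 0},{"dx": 0,"dy": 0,"dz": 0,"yaw": 0},{"dx": 0,"dy": 0,"dz": 0,"yaw": 0}]' --grip 0.0

```text
t: 23.57
eef_pos: [409.9, 227.9, 2.1]
tcp_rot: [3.142, -0.0, 2.833]
ft_force: [-0.3, -0.1, -0.6]
opening: 0.418
```

Call:
drive_tool --commands '[{"dx": 0,"dy": 0,"dz": 0,"yaw": 0},{"dx": 0,"dy": 0,"dz": 0,"yaw": 0}]' --grip 0.0

```text
t: 23.73
eef_pos: [409.9, 227.9, 2.1]
tcp_rot: [3.142, -0.0, 2.833]
ft_force: [0.0, 0.3, -0.1]
opening: 0.42
```

Brown is held at 0.42 (40 mm). Lift, square up to 180°, and move in front of slot 2 (y 241.9).

Call:
drive_tool --commands '[{"dx": 0,"dy": 0,"dz": 25,"yaw": 0},{"dx": 0,"dy": 0,"dz": 30,"yaw": 0},{"dx": 15,"dy": 4,"dz": 13,"yaw": 6},{"dx": 20,"dy": 4,"dz": 0,"yaw": 6},{"dx": 25,"dy": 4,"dz": 0,"yaw": 5.7}]' --grip 0.0

```text
t: 24.15
eef_pos: [470.2, 240.2, 71.3]
tcp_rot: [3.141, 0.001, -3.135]
ft_force: [0.2, 0.0, -0.7]
opening: 0.425
```

Call:
drive_tool --commands '[{"dx": 24,"dy": 2,"dz": 0,"yaw": 0},{"dx": 0,"dy": 0,"dz": -10,"yaw": 0},{"dx": 0,"dy": 0,"dz": 0,"yaw": 0},{"dx": 0,"dy": 0,"dz": 0,"yaw": 0},{"dx": 0,"dy": 0,"dz": 0,"yaw": 0}]' --grip 0.0

```text
t: 24.57
eef_pos: [492.8, 241.7, 59.9]
tcp_rot: [-3.141, -0.001, -3.141]
ft_force: [-0.6, 0.1, -1.1]
opening: 0.415
```

Run:
```python
from m import *
s=env.state();print(s['t'],s['eef_pos'],s['tcp_rot'],np.degrees(s['tcp_rot'][2]),s['ft_force'])
im=save('wrist','w18');d=save('side','d18')
cv2.imwrite('pics/d18c.png',cv2.resize(d[190:330,190:350,::-1],None,fx=4,fy=4,interpolation=cv2.INTER_CUBIC))
```

```text
24.5667 [492.82727208 241.68820561  59.89007851] [-3.14119410e+00 -1.43650125e-03 -3.14090776e+00] -179.96075821233939 [-0.64978283  0.0853232  -1.05452444]
```

View pics/d18c.png

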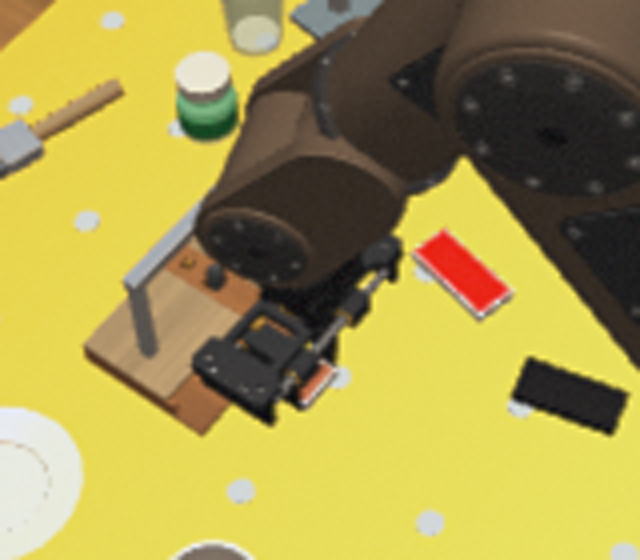

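View pics/w18.png

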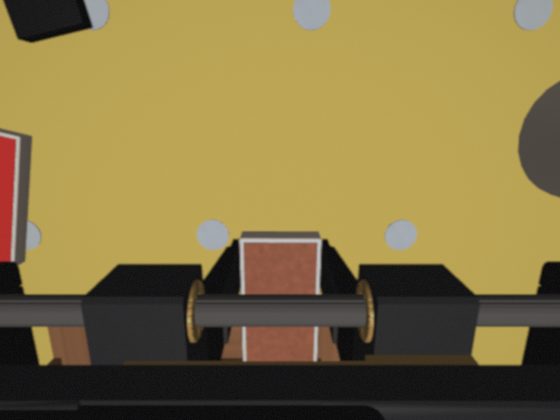

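Call:
drive_tool --commands '[{"dx": 0,"dy": 0,"dz": -10,"yaw": 0},{"dx": 0,"dy": 0,"dz": -8,"yaw": 0},{"dx": 0,"dy": 0,"dz": -2,"yaw": 0},{"dx": 0,"dy": 0,"dz": 0,"yaw": 0},{"dx": 0,"dy": 0,"dz": 0,"yaw": 0}]' --grip 0.0

```text
t: 25.08
eef_pos: [493.8, 241.8, 39.7]
tcp_rot: [-3.141, -0.001, -3.141]
ft_force: [0.6, -0.6, -0.6]
opening: 0.419
```

Call:
drive_tool --commands '[{"dx": 0,"dy": 0,"dz": 0,"yaw": 0},{"dx": 0,"dy": 0,"dz": 0,"yaw": 0},{"dx": 0,"dy": 0,"dz": 0,"yaw": 0}]' --grip 0.0

```text
t: 25.33
eef_pos: [494.0, 241.9, 40.3]
tcp_rot: [3.141, 0.0, -3.141]
ft_force: [0.1, 0.2, -0.7]
opening: 0.417
```

Run:
```python
from m import *
s=env.state();print(s['t'],s['eef_pos'],s['tcp_rot'],np.degrees(s['tcp_rot'][2]),s['ft_force'])
d=save('scene','s19')
cv2.imwrite('pics/s19c.png',cv2.resize(d[220:340,220:370,::-1],None,fx=4,fy=4,interpolation=cv2.INTER_CUBIC))
```

```text
25.3333 [494.01174731 241.93550128  40.29123524] [ 3.14137021e+00  4.18810749e-04 -3.14079056e+00] -179.95404336997342 [ 0.10972173  0.20237459 -0.71032309]
```

View pics/s19c.png

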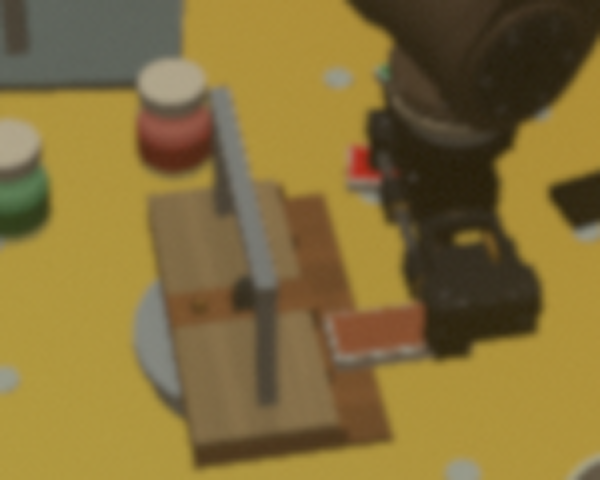

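The tile front sits just before slot 2's mouth and level with it. Lower 2 mm and slide in.

Call:
drive_tool --commands '[{"dx": 0,"dy": 0,"dz": -2.2,"yaw": 0},{"dx": 0,"dy": 0,"dz": 0,"yaw": 0},{"dx": 4,"dy": 0,"dz": 0,"yaw": 0},{"dx": 6,"dy": 0,"dz": 0,"yaw": 0},{"dx": 6,"dy": 0,"dz": 0,"yaw": 0}]' --grip 0.0

```text
t: 25.8
eef_pos: [510.7, 242.0, 38.0]
tcp_rot: [3.141, 0.0, -3.141]
ft_force: [-0.3, 0.0, -0.7]
opening: 0.416
```

Call:
drive_tool --commands '[{"dx": 6,"dy": 0,"dz": 0,"yaw": 0},{"dx": 6,"dy": 0,"dz": 0,"yaw": 0},{"dx": 4,"dy": 0,"dz": 0,"yaw": 0},{"dx": 0,"dy": 0,"dz": 0,"yaw": 0}]' --grip 0.0

```text
t: 26.13
eef_pos: [526.9, 241.8, 37.8]
tcp_rot: [3.141, 0.001, -3.141]
ft_force: [0.2, 0.6, -0.8]
opening: 0.419
```

It's 22 mm inside with no side force. Going further, then releasing.

Call:
drive_tool --commands '[{"dx": 7,"dy": 0,"dz": 0,"yaw": 0},{"dx": 7,"dy": 0,"dz": 0,"yaw": 0},{"dx": 6,"dy": 0,"dz": 0,"yaw": 0},{"dx": 3,"dy": 0,"dz": 0,"yaw": 0},{"dx": 0,"dy": 0,"dz": 0,"yaw": 0}]' --grip 0.0

```text
t: 26.55
eef_pos: [549.7, 241.8, 37.8]
tcp_rot: [3.141, 0.0, -3.141]
ft_force: [-0.4, -0.1, -1.3]
opening: 0.421
```

Call:
drive_tool --commands '[{"dx": 0,"dy": 0,"dz": 0,"yaw": 0},{"dx": 0,"dy": 0,"dz": 0,"yaw": 0},{"dx": 0,"dy": 0,"dz": 0,"yaw": 0}]' --grip 0.52

```text
t: 26.8
eef_pos: [548.7, 241.9, 37.9]
tcp_rot: [3.142, -0.0, -3.141]
ft_force: [-0.8, 0.5, 0.2]
opening: 0.514
```

Call:
drive_tool --commands '[{"dx": 0,"dy": 0,"dz": 10,"yaw": 0},{"dx": 0,"dy": 0,"dz": 15,"yaw": 0},{"dx": -15,"dy": 0,"dz": 10,"yaw": 0},{"dx": -20,"dy": 0,"dz": 0,"yaw": 0},{"dx": -15,"dy": 0,"dz": 0,"yaw": 0}]' --grip 0.52

```text
t: 27.22
eef_pos: [498.0, 241.9, 74.2]
tcp_rot: [3.141, 0.001, -3.141]
ft_force: [-0.4, 0.1, -0.4]
opening: 0.525
```

Call:
drive_tool --commands '[{"dx": 0,"dy": 0,"dz": 0,"yaw": 0},{"dx": 0,"dy": 0,"dz": 0,"yaw": 0},{"dx": 0,"dy": 0,"dz": 0,"yaw": 0},{"dx": 0,"dy": 0,"dz": 0,"yaw": 0},{"dx": 0,"dy": 0,"dz": 0,"yaw": 0}]' --grip 0.0

```text
t: 27.63
eef_pos: [499.6, 241.9, 72.8]
tcp_rot: [3.141, 0.0, -3.141]
ft_force: [-0.1, 0.2, 0.3]
opening: 0.224
```

Run:
```python
from m import *
s=env.state();print(s['t'],s['eef_pos'],s['tcp_rot'],s['opening'],s['ft_force'])
d=save('scene','s20');e=save('side','d20')
a=cv2.resize(d[220:340,220:340,::-1],None,fx=3.3,fy=3.3,interpolation=cv2.INTER_CUBIC)
b=cv2.resize(e[210:330,190:310,::-1],None,fx=3.3,fy=3.3,interpolation=cv2.INTER_CUBIC)
cv2.imwrite('pics/c20.png',np.hstack([a,b]))
```

```text
27.6333 [499.57223381 241.8509317   72.80832357] [ 3.14141800e+00  2.56586463e-04 -3.14119626e+00] 0.22383644579046602 [-0.09772119  0.24521742  0.25396803]
```

View pics/c20.png

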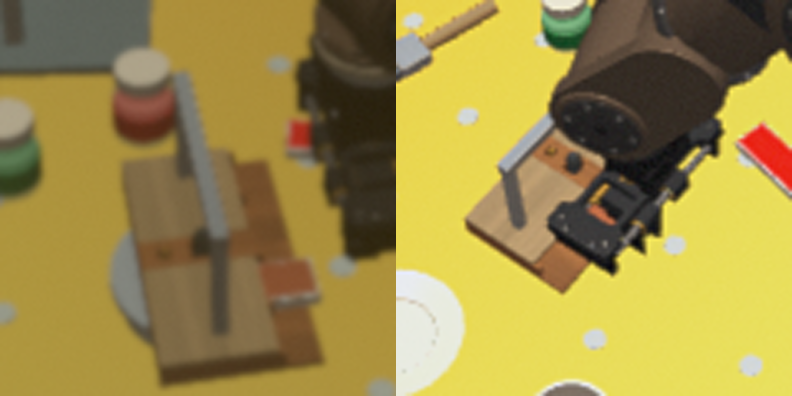

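The tile is in slot 2, sticking out about 43 mm. I'll lower the closed fingers behind it and push.

Call:
drive_tool --commands '[{"dx": 0,"dy": 0,"dz": -15,"yaw": 0},{"dx": 0,"dy": 0,"dz": -13,"yaw": 0},{"dx": 0,"dy": 0,"dz": -6,"yaw": 0},{"dx": 0,"dy": 0,"dz": 0,"yaw": 0},{"dx": 0,"dy": 0,"dz": 0,"yaw": 0}]' --grip 0.0

```text
t: 28.15
eef_pos: [499.0, 241.8, 38.8]
tcp_rot: [-3.141, -0.001, -3.141]
ft_force: [0.5, 0.0, -0.2]
opening: 0.004
```

Call:
drive_tool --commands '[{"dx": 10,"dy": 0,"dz": 0,"yaw": 0},{"dx": 8,"dy": 0,"dz": 0,"yaw": 0},{"dx": 6,"dy": 0,"dz": 0,"yaw": 0},{"dx": 6,"dy": 0,"dz": 0,"yaw": 0},{"dx": 6,"dy": 0,"dz": 0,"yaw": 0}]' --grip 0.0

```text
t: 28.57
eef_pos: [535.7, 241.8, 39.1]
tcp_rot: [3.141, 0.0, -3.141]
ft_force: [-1.1, 0.2, 0.5]
opening: 0.004
```

Call:
drive_tool --commands '[{"dx": 5,"dy": 0,"dz": 0,"yaw": 0},{"dx": 4,"dy": 0,"dz": 0,"yaw": 0},{"dx": 3,"dy": 0,"dz": 0,"yaw": 0},{"dx": 0,"dy": 0,"dz": 0,"yaw": 0}]' --grip 0.0

```text
t: 28.9
eef_pos: [547.5, 241.9, 38.8]
tcp_rot: [3.141, 0.0, -3.141]
ft_force: [-0.5, 0.2, -0.1]
opening: 0.008
```

Call:
drive_tool --commands '[{"dx": 2,"dy": 0,"dz": 0,"yaw": 0},{"dx": 1.5,"dy": 0,"dz": 0,"yaw": 0},{"dx": 0,"dy": 0,"dz": 0,"yaw": 0},{"dx": 0,"dy": 0,"dz": 0,"yaw": 0}]' --grip 0.0

```text
t: 29.23
eef_pos: [550.4, 241.9, 38.9]
tcp_rot: [3.141, 0.0, -3.141]
ft_force: [-0.7, 0.1, -0.5]
opening: 0.005
```

Call:
drive_tool --commands '[{"dx": 1,"dy": 0,"dz": 0,"yaw": 0},{"dx": 0.5,"dy": 0,"dz": 0,"yaw": 0},{"dx": 0,"dy": 0,"dz": 0,"yaw": 0},{"dx": 0,"dy": 0,"dz": 0,"yaw": 0}]' --grip 0.0

```text
t: 29.57
eef_pos: [550.9, 241.9, 38.8]
tcp_rot: [-3.141, -0.002, -3.141]
ft_force: [-4.9, 1.1, 3.1]
opening: 0.002
```

Call:
drive_tool --commands '[{"dx": 1,"dy": 0,"dz": 0,"yaw": 0},{"dx": 0,"dy": 0,"dz": 0,"yaw": 0},{"dx": 0,"dy": 0,"dz": 0,"yaw": 0},{"dx": 0,"dy": 0,"dz": 0,"yaw": 0}]' --grip 0.0

```text
t: 29.9
eef_pos: [551.2, 241.9, 38.8]
tcp_rot: [-3.141, -0.004, -3.141]
ft_force: [-9.2, 1.2, 4.9]
opening: 0.007
```

Brown is fully home: contact force rose to −9 N at the back wall. Backing off to look at red and green.

Call:
drive_tool --commands '[{"dx": -10,"dy": 0,"dz": 0,"yaw": 0},{"dx": -20,"dy": 0,"dz": 10,"yaw": 0},{"dx": -10,"dy": -10,"dz": 35,"yaw": 0},{"dx": 0,"dy": -25,"dz": 30,"yaw": 0},{"dx": 0,"dy": -30,"dz": 25,"yaw": 0}]' --grip 0.65

```text
t: 30.32
eef_pos: [512.2, 177.3, 140.6]
tcp_rot: [3.141, 0.001, -3.138]
ft_force: [0.4, -0.4, 1.2]
opening: 0.299
```

Call:
drive_tool --commands '[{"dx": 0,"dy": -30,"dz": 25,"yaw": 0},{"dx": 0,"dy": -30,"dz": 25,"yaw": 0},{"dx": 0,"dy": -30,"dz": 25,"yaw": 0},{"dx": 0,"dy": -30,"dz": 25,"yaw": 0},{"dx": 0,"dy": -30,"dz": 20,"yaw": 0}]' --grip 0.65

```text
t: 30.73
eef_pos: [512.5, 25.5, 260.8]
tcp_rot: [-3.141, 0.002, -3.141]
ft_force: [0.8, 0.2, 0.3]
opening: 0.628
```

Call:
drive_tool --commands '[{"dx": 0,"dy": 0,"dz": 0,"yaw": 0},{"dx": 0,"dy": 0,"dz": 0,"yaw": 0},{"dx": 0,"dy": 0,"dz": 0,"yaw": 0}]' --grip 0.65

```text
t: 30.98
eef_pos: [512.4, 27.2, 258.4]
tcp_rot: [3.141, -0.0, -3.141]
ft_force: [0.1, 0.6, -0.2]
opening: 0.651
```

Run:
```python
from tiles import *
s=env.state();print(s['t'],s['eef_pos'],s['tcp_rot'],s['opening'],s['ft_force'])
c=cal('wrist');im=save('wrist','w21');print(measure(im,c)); e=save('side','d21')
cv2.imwrite('pics/d21c.png',cv2.resize(e[180:320,170:350,::-1],None,fx=4,fy=4,interpolation=cv2.INTER_CUBIC))
```

```text
30.9833 [512.44383642  27.15430293 258.381523  ] [ 3.14135294e+00 -2.57032983e-04 -3.14138334e+00] 0.6513585063504214 [ 0.08326847  0.62349884 -0.15154572]
{'brown': [(601.2, 244.5, 72.3, 45.9, -89.9)], 'green': [(424.3, -55.4, 83.1, 33.0, 21.3)]}
```

View pics/w21.png

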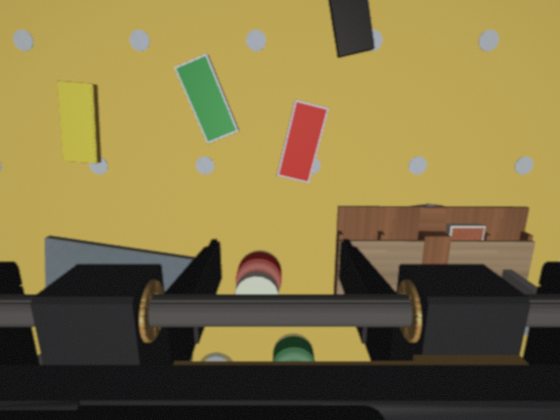

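View pics/d21c.png

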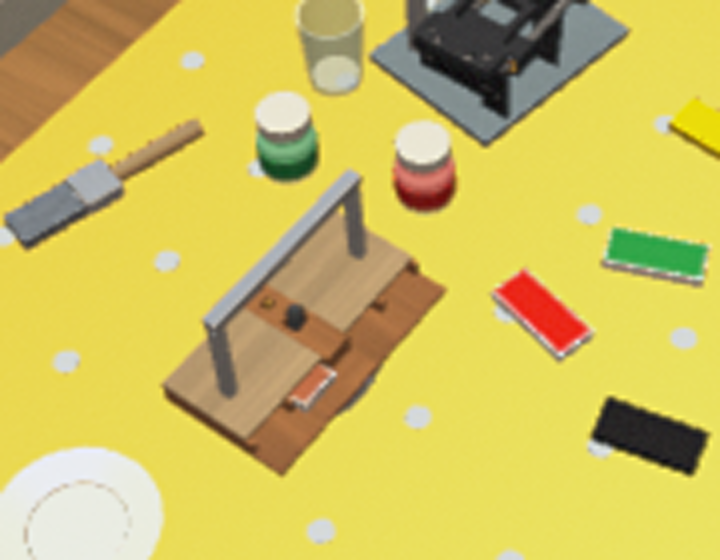

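Brown is home in slot 2 (side crop 312,387). Red is at (303,141) and green at (206,98). Refining red.

Run:
```python
from tiles import *
import numpy as np
c=cal('wrist');im=cv2.imread('pics/w21.png')[...,::-1].copy()
hsv=cv2.cvtColor(im,cv2.COLOR_RGB2HSV);print(hsv[141,303])
H,S=hsv[...,0].astype(int),hsv[...,1]
m=(((H<6)|(H>170))&(S>120)).astype(np.uint8);m[:,:260]=0;m[195:]=0
k,l,st,ce=cv2.connectedComponentsWithStats(m);i=1+np.argmax(st[1:,4])
ct=cv2.findContours((l==i).astype(np.uint8),cv2.RETR_EXTERNAL,cv2.CHAIN_APPROX_NONE)[0][0][:,0]
print(cv2.minAreaRect(np.array([atz('wrist',p,12,c)[:2] for p in ct],np.float32)))
```

```text
[  2 170 186]
((471.6722717285156, 54.20171356201172), (33.478302001953125, 83.47200012207031), 76.62969207763672)
```

Red is at (471.7,54.1), yaw −13.4°. Grasp at (443.5,60.8), tool yaw 166.6°.

Call:
drive_tool --commands '[{"dx": -17,"dy": 8,"dz": -30,"yaw": -3.4},{"dx": -17,"dy": 8,"dz": -30,"yaw": -3},{"dx": -17,"dy": 9,"dz": -30,"yaw": -3.5},{"dx": -18,"dy": 8.6,"dz": -30,"yaw": -3.5},{"dx": 0,"dy": 0,"dz": -35,"yaw": 0}]' --grip 0.65

```text
t: 31.5
eef_pos: [440.6, 62.4, 102.8]
tcp_rot: [-3.142, -0.001, 2.907]
ft_force: [2.5, 0.5, -0.1]
opening: 0.648
```

Call:
drive_tool --commands '[{"dx": 0,"dy": 0,"dz": -30,"yaw": 0},{"dx": 0,"dy": 0,"dz": -15,"yaw": 0},{"dx": 0,"dy": 0,"dz": 0,"yaw": 0},{"dx": 0,"dy": 0,"dz": 0,"yaw": 0},{"dx": 0,"dy": 0,"dz": 0,"yaw": 0}]' --grip 0.65

```text
t: 31.92
eef_pos: [444.2, 60.9, 59.4]
tcp_rot: [3.141, 0.0, 2.909]
ft_force: [-0.2, -0.6, -0.0]
opening: 0.648
```

Run:
```python
from m import *
s=env.state();print(s['t'],s['eef_pos'],s['tcp_rot'],np.degrees(s['tcp_rot'][2]),s['opening'])
save('wrist','w22')
```

```text
31.9167 [444.1506728   60.91197128  59.40150339] [3.14141370e+00 3.80155796e-04 2.90925656e+00] 166.68812232746424 0.6480353723411254
```

View pics/w22.png

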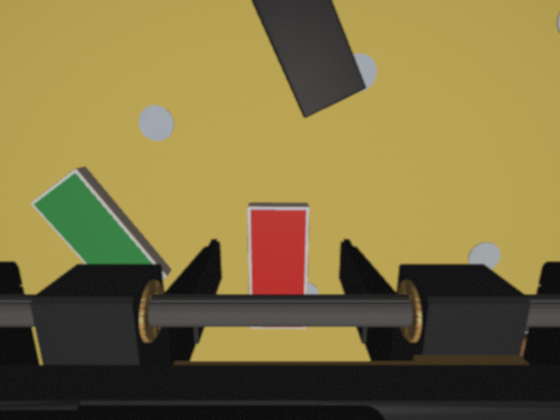

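Red is centred and square between the fingers. Descend and grasp.

Call:
drive_tool --commands '[{"dx": 0,"dy": 0,"dz": -25,"yaw": 0},{"dx": 0,"dy": 0,"dz": -20,"yaw": 0},{"dx": 0,"dy": 0,"dz": -8,"yaw": 0},{"dx": 0,"dy": 0,"dz": 0,"yaw": 0},{"dx": 0,"dy": 0,"dz": 0,"yaw": 0}]' --grip 0.65

```text
t: 32.38
eef_pos: [444.2, 60.5, 6.5]
tcp_rot: [3.141, 0.0, 2.908]
ft_force: [-0.3, 0.1, 0.7]
opening: 0.649
```

Call:
drive_tool --commands '[{"dx": 0,"dy": 0,"dz": -2,"yaw": 0},{"dx": 0,"dy": 0,"dz": 0,"yaw": 0},{"dx": 0,"dy": 0,"dz": 0,"yaw": 0},{"dx": 0,"dy": 0,"dz": 0,"yaw": 0}]' --grip 0.65

```text
t: 32.72
eef_pos: [444.1, 60.5, 4.4]
tcp_rot: [3.141, 0.001, 2.908]
ft_force: [0.0, -0.4, -0.3]
opening: 0.651
```

Call:
drive_tool --commands '[{"dx": 0,"dy": 0,"dz": 0,"yaw": 0},{"dx": 0,"dy": 0,"dz": 0,"yaw": 0},{"dx": 0,"dy": 0,"dz": 0,"yaw": 0},{"dx": 0,"dy": 0,"dz": 0,"yaw": 0},{"dx": 0,"dy": 0,"dz": 0,"yaw": 0}]' --grip 0.0

```text
t: 33.13
eef_pos: [443.9, 60.5, 3.9]
tcp_rot: [3.142, 0.0, 2.909]
ft_force: [0.2, 0.3, 1.8]
opening: 0.418
```

Call:
drive_tool --commands '[{"dx": 0,"dy": 0,"dz": 0,"yaw": 0},{"dx": 0,"dy": 0,"dz": 0,"yaw": 0}]' --grip 0.0

```text
t: 33.3
eef_pos: [443.9, 60.5, 3.9]
tcp_rot: [3.142, -0.0, 2.908]
ft_force: [0.9, 0.3, 1.5]
opening: 0.419
```

Call:
drive_tool --commands '[{"dx": 0,"dy": 0,"dz": 25,"yaw": 0},{"dx": 0,"dy": 0,"dz": 30,"yaw": 0},{"dx": 5,"dy": 20,"dz": 13,"yaw": 4.4},{"dx": 15,"dy": 30,"dz": 0,"yaw": 4.5},{"dx": 15,"dy": 30,"dz": 0,"yaw": 4.5}]' --grip 0.0

```text
t: 33.72
eef_pos: [479.5, 141.2, 73.1]
tcp_rot: [3.141, 0.002, -3.139]
ft_force: [1.2, -0.2, -0.4]
opening: 0.416
```

Call:
drive_tool --commands '[{"dx": 15,"dy": 28.4,"dz": 0,"yaw": 0},{"dx": 0,"dy": 0,"dz": -14,"yaw": 0},{"dx": 0,"dy": 0,"dz": -14,"yaw": 0},{"dx": 0,"dy": 0,"dz": 0,"yaw": 0},{"dx": 0,"dy": 0,"dz": 0,"yaw": 0}]' --grip 0.0

```text
t: 34.13
eef_pos: [493.3, 168.8, 43.4]
tcp_rot: [-3.141, -0.002, -3.141]
ft_force: [0.2, 0.3, -0.4]
opening: 0.419
```

Call:
drive_tool --commands '[{"dx": 0,"dy": 0,"dz": 0,"yaw": 0},{"dx": 0,"dy": 0,"dz": 0,"yaw": 0},{"dx": 0,"dy": 0,"dz": 0,"yaw": 0}]' --grip 0.0

```text
t: 34.38
eef_pos: [494.2, 168.7, 44.6]
tcp_rot: [3.141, 0.001, -3.141]
ft_force: [-0.0, -0.3, -1.0]
opening: 0.418
```

Run:
```python
from m import *
s=env.state();print(s['t'],s['eef_pos'],s['tcp_rot'],np.degrees(s['tcp_rot'][2]),s['ft_force'])
d=save('scene','s23')
cv2.imwrite('pics/s23c.png',cv2.resize(d[220:340,220:370,::-1],None,fx=4,fy=4,interpolation=cv2.INTER_CUBIC))
```

```text
34.3833 [494.23148536 168.66469556  44.55801525] [ 3.14127184e+00  1.06474402e-03 -3.14139836e+00] -179.98886797496436 [-0.01334581 -0.29607368 -0.97576845]
```

View pics/s23c.png

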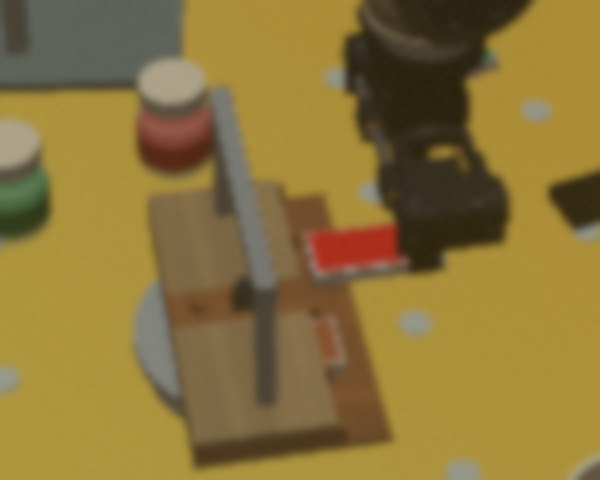

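Call:
drive_tool --commands '[{"dx": 0,"dy": 0.2,"dz": -3,"yaw": 0},{"dx": 0,"dy": 0,"dz": -1.6,"yaw": 0},{"dx": 0,"dy": 0,"dz": 0,"yaw": 0},{"dx": 4,"dy": 0,"dz": 0,"yaw": 0},{"dx": 6,"dy": 0,"dz": 0,"yaw": 0}]' --grip 0.0

```text
t: 34.85
eef_pos: [504.0, 169.1, 39.3]
tcp_rot: [3.142, -0.0, -3.141]
ft_force: [0.5, 0.5, -1.3]
opening: 0.419
```

Call:
drive_tool --commands '[{"dx": 6,"dy": 0,"dz": 0,"yaw": 0},{"dx": 6,"dy": 0,"dz": 0,"yaw": 0},{"dx": 6,"dy": 0,"dz": 0,"yaw": 0},{"dx": 4,"dy": 0,"dz": 0,"yaw": 0},{"dx": 0,"dy": 0,"dz": 0,"yaw": 0}]' --grip 0.0

```text
t: 35.27
eef_pos: [526.9, 169.0, 39.2]
tcp_rot: [3.141, 0.001, -3.141]
ft_force: [-0.2, 0.3, -0.8]
opening: 0.418
```

Call:
drive_tool --commands '[{"dx": 7,"dy": 0,"dz": 0,"yaw": 0},{"dx": 7,"dy": 0,"dz": 0,"yaw": 0},{"dx": 6,"dy": 0,"dz": 0,"yaw": 0},{"dx": 3,"dy": 0,"dz": 0,"yaw": 0},{"dx": 0,"dy": 0,"dz": 0,"yaw": 0}]' --grip 0.0

```text
t: 35.68
eef_pos: [549.7, 169.0, 39.2]
tcp_rot: [3.141, 0.001, -3.141]
ft_force: [-0.1, -0.5, -0.5]
opening: 0.419
```

Call:
drive_tool --commands '[{"dx": 0,"dy": 0,"dz": 0,"yaw": 0},{"dx": 0,"dy": 0,"dz": 0,"yaw": 0},{"dx": 0,"dy": 0,"dz": 0,"yaw": 0}]' --grip 0.52

```text
t: 35.93
eef_pos: [548.7, 169.1, 39.3]
tcp_rot: [3.142, -0.0, -3.141]
ft_force: [-0.1, 0.5, -0.1]
opening: 0.515
```

Call:
drive_tool --commands '[{"dx": 0,"dy": 0,"dz": 10,"yaw": 0},{"dx": 0,"dy": 0,"dz": 15,"yaw": 0},{"dx": -15,"dy": 0,"dz": 10,"yaw": 0},{"dx": -20,"dy": 0,"dz": 0,"yaw": 0},{"dx": -15,"dy": 0,"dz": 0,"yaw": 0}]' --grip 0.52

```text
t: 36.35
eef_pos: [498.0, 169.1, 75.5]
tcp_rot: [3.141, 0.001, -3.141]
ft_force: [0.6, -0.2, 0.5]
opening: 0.522
```

Call:
drive_tool --commands '[{"dx": 0,"dy": 0,"dz": 0,"yaw": 0},{"dx": 0,"dy": 0,"dz": 0,"yaw": 0},{"dx": 0,"dy": 0,"dz": 0,"yaw": 0},{"dx": 0,"dy": 0,"dz": 0,"yaw": 0},{"dx": 0,"dy": 0,"dz": 0,"yaw": 0}]' --grip 0.0

```text
t: 36.77
eef_pos: [499.6, 169.0, 74.2]
tcp_rot: [3.141, 0.0, -3.141]
ft_force: [0.6, 0.9, -0.1]
opening: 0.221
```

Run:
```python
from m import *
s=env.state();print(s['t'],s['eef_pos'],s['opening'],s['ft_force'])
d=save('scene','s24')
cv2.imwrite('pics/s24c.png',cv2.resize(d[220:340,220:370,::-1],None,fx=4,fy=4,interpolation=cv2.INTER_CUBIC))
```

```text
36.7667 [499.61535545 169.04515373  74.22281002] 0.22114081772406677 [ 0.59522745  0.87527624 -0.12663911]
```

View pics/s24c.png

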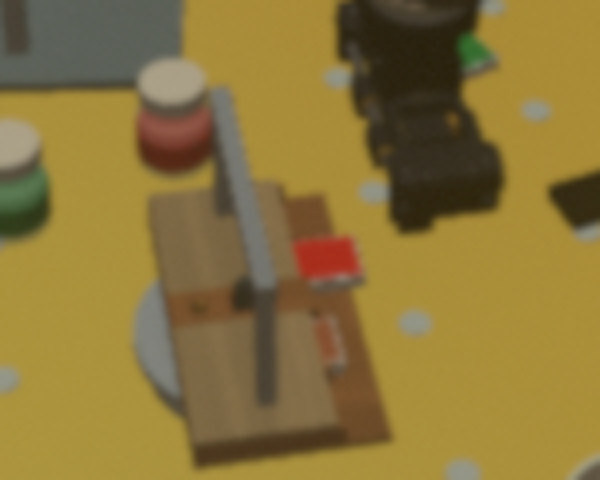

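Red is in slot 3. Pushing it home the same way.

Call:
drive_tool --commands '[{"dx": 0,"dy": 0,"dz": -15,"yaw": 0},{"dx": 0,"dy": 0,"dz": -14,"yaw": 0},{"dx": 0,"dy": 0,"dz": -6.5,"yaw": 0},{"dx": 0,"dy": 0,"dz": 0,"yaw": 0},{"dx": 0,"dy": 0,"dz": 0,"yaw": 0}]' --grip 0.0

```text
t: 37.23
eef_pos: [499.0, 169.0, 38.7]
tcp_rot: [-3.142, -0.001, -3.141]
ft_force: [0.4, -0.2, 1.3]
opening: 0.003
```

Call:
drive_tool --commands '[{"dx": 10,"dy": 0,"dz": 0,"yaw": 0},{"dx": 8,"dy": 0,"dz": 0,"yaw": 0},{"dx": 6,"dy": 0,"dz": 0,"yaw": 0},{"dx": 6,"dy": 0,"dz": 0,"yaw": 0},{"dx": 6,"dy": 0,"dz": 0,"yaw": 0}]' --grip 0.0

```text
t: 37.65
eef_pos: [535.6, 169.0, 39.0]
tcp_rot: [3.141, 0.0, -3.141]
ft_force: [-1.6, -0.0, -0.3]
opening: 0.005
```

Call:
drive_tool --commands '[{"dx": 5,"dy": 0,"dz": 0,"yaw": 0},{"dx": 4,"dy": 0,"dz": 0,"yaw": 0},{"dx": 3,"dy": 0,"dz": 0,"yaw": 0},{"dx": 1.5,"dy": 0,"dz": 0,"yaw": 0},{"dx": 0,"dy": 0,"dz": 0,"yaw": 0}]' --grip 0.0

```text
t: 38.07
eef_pos: [548.7, 169.1, 38.7]
tcp_rot: [3.141, 0.0, -3.141]
ft_force: [0.1, -0.5, -0.0]
opening: 0.003
```

Call:
drive_tool --commands '[{"dx": 1.5,"dy": 0,"dz": 0,"yaw": 0},{"dx": 1,"dy": 0,"dz": 0,"yaw": 0},{"dx": 0,"dy": 0,"dz": 0,"yaw": 0},{"dx": 0,"dy": 0,"dz": 0,"yaw": 0}]' --grip 0.0

```text
t: 38.4
eef_pos: [550.7, 169.1, 38.7]
tcp_rot: [3.142, -0.0, -3.141]
ft_force: [-2.1, 0.6, 0.4]
opening: 0.008
```

Call:
drive_tool --commands '[{"dx": 1,"dy": 0,"dz": 0,"yaw": 0},{"dx": 0.7,"dy": 0,"dz": 0,"yaw": 0},{"dx": 0,"dy": 0,"dz": 0,"yaw": 0},{"dx": 0,"dy": 0,"dz": 0,"yaw": 0}]' --grip 0.0

```text
t: 38.73
eef_pos: [551.1, 168.9, 38.7]
tcp_rot: [-3.141, -0.003, -3.141]
ft_force: [-7.9, -1.0, 4.7]
opening: 0.007
```

Red is home too (−8 N). Retreat and go over green.

Call:
drive_tool --commands '[{"dx": -12,"dy": 0,"dz": 0,"yaw": 0},{"dx": -25,"dy": 0,"dz": 15,"yaw": 0},{"dx": -20,"dy": -10,"dz": 30,"yaw": 0},{"dx": -10,"dy": -25,"dz": 25,"yaw": 4},{"dx": -8,"dy": -30,"dz": 20,"yaw": 4}]' --grip 0.65

```text
t: 39.15
eef_pos: [476.9, 104.4, 130.4]
tcp_rot: [3.142, 0.001, -2.996]
ft_force: [0.5, -0.7, -0.6]
opening: 0.296
```

Call:
drive_tool --commands '[{"dx": -14,"dy": -34,"dz": 0,"yaw": 4},{"dx": -14,"dy": -34,"dz": 0,"yaw": 4},{"dx": -14,"dy": -34,"dz": 0,"yaw": 4},{"dx": -14,"dy": -34,"dz": 0,"yaw": 1.3},{"dx": -14,"dy": -30,"dz": 0,"yaw": 0}]' --grip 0.65

```text
t: 39.57
eef_pos: [407.1, -63.6, 129.1]
tcp_rot: [-3.141, 0.001, -2.767]
ft_force: [1.2, -0.4, -0.5]
opening: 0.626
```

Call:
drive_tool --commands '[{"dx": 0,"dy": 0,"dz": 0,"yaw": 0},{"dx": 0,"dy": 0,"dz": 0,"yaw": 0},{"dx": 0,"dy": 0,"dz": 0,"yaw": 0}]' --grip 0.65

```text
t: 39.82
eef_pos: [408.1, -61.9, 129.0]
tcp_rot: [-3.141, 0.001, -2.77]
ft_force: [0.0, 1.3, -0.5]
opening: 0.649
```

Run:
```python
from tiles import *
s=env.state();print(s['t'],s['eef_pos'],np.degrees(s['tcp_rot'][2]),s['opening'],s['joints'])
c=cal('wrist');im=save('wrist','w25');print(measure(im,c))
```

```text
39.8167 [408.07591268 -61.92670992 128.95286778] -158.70992490500345 0.6490384993768458 [-3.11062743e-01  3.28798215e-01  2.15341354e+00  2.71960498e-04
  6.58499168e-01 -2.25365583e+00]
{'green': [(424.4, -55.3, 83.4, 33.8, 21.2)]}
```

View pics/w25.png

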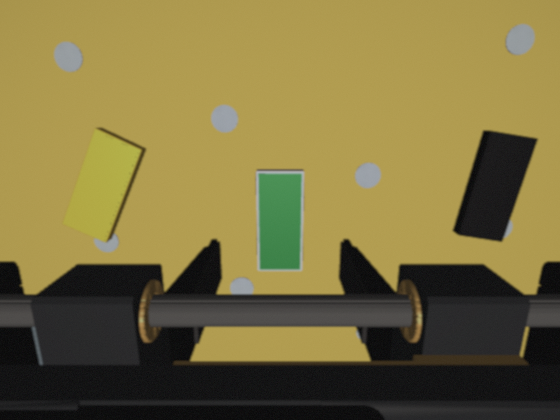

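Green is centred at (280,220), clear of yellow and black. Descend and grasp.

Call:
drive_tool --commands '[{"dx": -2,"dy": -0.8,"dz": -35,"yaw": 0},{"dx": 0,"dy": 0,"dz": -35,"yaw": 0},{"dx": 0,"dy": 0,"dz": -30,"yaw": 0},{"dx": 0,"dy": 0,"dz": -16,"yaw": 0},{"dx": 0,"dy": 0,"dz": -6,"yaw": 0}]' --grip 0.65

```text
t: 40.28
eef_pos: [405.2, -61.4, 4.6]
tcp_rot: [3.139, -0.002, -2.767]
ft_force: [0.6, -0.1, -0.2]
opening: 0.65
```

Call:
drive_tool --commands '[{"dx": 0,"dy": 0,"dz": 0,"yaw": 0},{"dx": 0,"dy": 0,"dz": 0,"yaw": 0},{"dx": 0,"dy": 0,"dz": 0,"yaw": 0}]' --grip 0.65

```text
t: 40.53
eef_pos: [406.3, -62.5, 7.7]
tcp_rot: [-3.141, 0.001, -2.768]
ft_force: [0.2, -0.7, -0.2]
opening: 0.648
```

Call:
drive_tool --commands '[{"dx": 0,"dy": 0,"dz": -2.5,"yaw": 0},{"dx": 0,"dy": 0,"dz": -1.5,"yaw": 0},{"dx": 0,"dy": 0,"dz": 0,"yaw": 0},{"dx": 0,"dy": 0,"dz": 0,"yaw": 0}]' --grip 0.65

```text
t: 40.87
eef_pos: [405.7, -62.8, 3.0]
tcp_rot: [-3.141, 0.0, -2.769]
ft_force: [-0.1, 0.6, 0.0]
opening: 0.653
```

Call:
drive_tool --commands '[{"dx": 0,"dy": 0,"dz": 0,"yaw": 0},{"dx": 0,"dy": 0,"dz": 0,"yaw": 0},{"dx": 0,"dy": 0,"dz": 0,"yaw": 0},{"dx": 0,"dy": 0,"dz": 0,"yaw": 0},{"dx": 0,"dy": 0,"dz": 0,"yaw": 0}]' --grip 0.0

```text
t: 41.28
eef_pos: [405.6, -62.7, 2.8]
tcp_rot: [3.142, 0.0, -2.769]
ft_force: [-1.0, 0.4, 0.6]
opening: 0.416
```

Call:
drive_tool --commands '[{"dx": 0,"dy": 0,"dz": 0,"yaw": 0},{"dx": 0,"dy": 0,"dz": 0,"yaw": 0}]' --grip 0.0

```text
t: 41.45
eef_pos: [405.6, -62.8, 2.8]
tcp_rot: [3.142, 0.0, -2.769]
ft_force: [-0.7, -0.3, 0.5]
opening: 0.42
```

Call:
drive_tool --commands '[{"dx": 0,"dy": 0,"dz": 25,"yaw": 0},{"dx": 0,"dy": 0,"dz": 30,"yaw": 0},{"dx": 8,"dy": 25,"dz": 13,"yaw": -5},{"dx": 15,"dy": 35,"dz": 0,"yaw": -5},{"dx": 20,"dy": 35,"dz": 0,"yaw": -5}]' --grip 0.0

```text
t: 41.87
eef_pos: [448.6, 33.1, 71.8]
tcp_rot: [-3.141, 0.001, -3.038]
ft_force: [1.7, -0.9, -1.5]
opening: 0.419
```

Call:
drive_tool --commands '[{"dx": 20,"dy": 35,"dz": 0,"yaw": -5},{"dx": 20,"dy": 32,"dz": 0,"yaw": -1.35},{"dx": 14.4,"dy": 21.7,"dz": 0,"yaw": 0},{"dx": 0,"dy": 0,"dz": -14,"yaw": 0},{"dx": 0,"dy": 0,"dz": -12,"yaw": 0}]' --grip 0.0

```text
t: 42.28
eef_pos: [503.5, 122.5, 44.3]
tcp_rot: [3.141, 0.001, -3.139]
ft_force: [-1.0, -0.5, -0.9]
opening: 0.42
```

Call:
drive_tool --commands '[{"dx": 0,"dy": 0,"dz": 0,"yaw": 0},{"dx": 0,"dy": 0,"dz": 0,"yaw": 0},{"dx": 0,"dy": 0,"dz": 0,"yaw": 0},{"dx": 0,"dy": 0,"dz": 0,"yaw": 0}]' --grip 0.0

```text
t: 42.62
eef_pos: [503.2, 120.7, 45.4]
tcp_rot: [3.141, 0.001, 3.141]
ft_force: [-0.3, -0.0, -1.0]
opening: 0.415
```

Run:
```python
from m import *
s=env.state();print(s['t'],s['eef_pos'],s['tcp_rot'],np.degrees(s['tcp_rot'][2]),s['ft_force'])
d=save('scene','s26')
cv2.imwrite('pics/s26c.png',cv2.resize(d[220:340,220:370,::-1],None,fx=4,fy=4,interpolation=cv2.INTER_CUBIC))
```

```text
42.6167 [503.24392587 120.70367644  45.39640216] [3.14140773e+00 7.78898330e-04 3.14085647e+00] 179.95781976633694 [-0.25765829 -0.03448683 -1.04509027]
```

View pics/s26c.png

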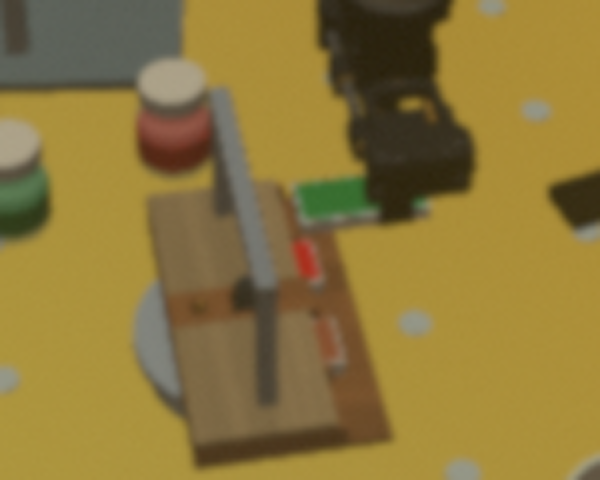

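Call:
drive_tool --commands '[{"dx": 0,"dy": 0.2,"dz": -4,"yaw": 0},{"dx": 0,"dy": 0,"dz": -2.2,"yaw": 0},{"dx": 0,"dy": 0,"dz": 0,"yaw": 0},{"dx": 4,"dy": 0,"dz": 0,"yaw": 0},{"dx": 6,"dy": 0,"dz": 0,"yaw": 0}]' --grip 0.0

```text
t: 43.08
eef_pos: [513.1, 121.2, 38.6]
tcp_rot: [3.142, -0.0, 3.142]
ft_force: [0.3, -0.2, 0.4]
opening: 0.414
```

Call:
drive_tool --commands '[{"dx": 6,"dy": 0,"dz": 0,"yaw": 0},{"dx": 6,"dy": 0,"dz": 0,"yaw": 0},{"dx": 6,"dy": 0,"dz": 0,"yaw": 0},{"dx": 4,"dy": 0,"dz": 0,"yaw": 0},{"dx": 0,"dy": 0,"dz": 0,"yaw": 0}]' --grip 0.0

```text
t: 43.5
eef_pos: [536.0, 121.1, 38.5]
tcp_rot: [3.141, 0.001, 3.141]
ft_force: [-0.3, -0.4, -1.0]
opening: 0.417
```

Call:
drive_tool --commands '[{"dx": 5,"dy": 0,"dz": 0,"yaw": 0},{"dx": 4,"dy": 0,"dz": 0,"yaw": 0},{"dx": 0,"dy": 0,"dz": 0,"yaw": 0}]' --grip 0.0

```text
t: 43.75
eef_pos: [544.8, 121.2, 38.6]
tcp_rot: [3.141, 0.001, 3.141]
ft_force: [-0.0, -0.4, 0.4]
opening: 0.416
```

Call:
drive_tool --commands '[{"dx": 0,"dy": 0,"dz": 0,"yaw": 0},{"dx": 0,"dy": 0,"dz": 0,"yaw": 0},{"dx": 0,"dy": 0,"dz": 0,"yaw": 0}]' --grip 0.5

```text
t: 44.0
eef_pos: [543.9, 121.2, 38.6]
tcp_rot: [3.142, -0.0, 3.142]
ft_force: [0.3, 0.0, 0.7]
opening: 0.494
```

Call:
drive_tool --commands '[{"dx": 0,"dy": 0,"dz": 10,"yaw": 0},{"dx": 0,"dy": 0,"dz": 15,"yaw": 0},{"dx": -20,"dy": 0,"dz": 10,"yaw": 0},{"dx": -25,"dy": 0,"dz": 0,"yaw": 0},{"dx": -15,"dy": 0,"dz": 0,"yaw": 0}]' --grip 0.5

```text
t: 44.42
eef_pos: [482.2, 121.2, 74.7]
tcp_rot: [3.141, 0.0, 3.142]
ft_force: [0.1, 0.8, -0.5]
opening: 0.5
```

Call:
drive_tool --commands '[{"dx": 0,"dy": 0,"dz": 0,"yaw": 0},{"dx": 0,"dy": 0,"dz": 0,"yaw": 0},{"dx": 0,"dy": 0,"dz": 0,"yaw": 0},{"dx": 0,"dy": 0,"dz": 0,"yaw": 0},{"dx": 0,"dy": 0,"dz": 0,"yaw": 0}]' --grip 0.0

```text
t: 44.83
eef_pos: [484.7, 121.1, 73.5]
tcp_rot: [3.141, 0.0, 3.141]
ft_force: [-0.3, -0.2, 0.2]
opening: 0.204
```

Run:
```python
from m import *
s=env.state();print(s['t'],s['eef_pos'],s['opening'],s['ft_force'])
d=save('scene','s27')
cv2.imwrite('pics/s27c.png',cv2.resize(d[220:340,220:370,::-1],None,fx=4,fy=4,interpolation=cv2.INTER_CUBIC))
```

```text
44.8333 [484.73073817 121.14359     73.50689504] 0.20390552990566504 [-0.32830023 -0.17386218  0.18932818]
```

View pics/s27c.png

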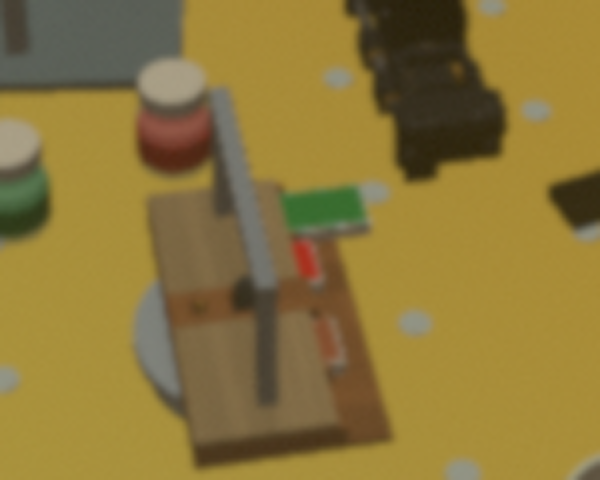

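Green is in slot 4. Pushing it home.

Call:
drive_tool --commands '[{"dx": 0,"dy": 0,"dz": -15,"yaw": 0},{"dx": 0,"dy": 0,"dz": -14,"yaw": 0},{"dx": 0,"dy": 0,"dz": -6,"yaw": 0},{"dx": 0,"dy": 0,"dz": 0,"yaw": 0},{"dx": 0,"dy": 0,"dz": 0,"yaw": 0}]' --grip 0.0

```text
t: 45.3
eef_pos: [484.1, 121.2, 38.5]
tcp_rot: [3.142, -0.001, 3.141]
ft_force: [-0.1, -0.7, -0.3]
opening: 0.004
```

Call:
drive_tool --commands '[{"dx": 12,"dy": 0,"dz": 0,"yaw": 0},{"dx": 10,"dy": 0,"dz": 0,"yaw": 0},{"dx": 7,"dy": 0,"dz": 0,"yaw": 0},{"dx": 7,"dy": 0,"dz": 0,"yaw": 0},{"dx": 7,"dy": 0,"dz": 0,"yaw": 0}]' --grip 0.0

```text
t: 45.72
eef_pos: [527.6, 121.2, 38.8]
tcp_rot: [3.141, 0.0, 3.141]
ft_force: [-1.8, -0.2, 0.6]
opening: 0.009
```

Call:
drive_tool --commands '[{"dx": 7,"dy": 0,"dz": 0,"yaw": 0},{"dx": 6,"dy": 0,"dz": 0,"yaw": 0},{"dx": 4,"dy": 0,"dz": 0,"yaw": 0},{"dx": 3,"dy": 0,"dz": 0,"yaw": 0},{"dx": 0,"dy": 0,"dz": 0,"yaw": 0}]' --grip 0.0

```text
t: 46.13
eef_pos: [547.5, 121.1, 38.5]
tcp_rot: [3.141, 0.0, 3.141]
ft_force: [-0.2, -1.2, 0.6]
opening: 0.006
```

Call:
drive_tool --commands '[{"dx": 1.5,"dy": 0,"dz": 0,"yaw": 0},{"dx": 1,"dy": 0,"dz": 0,"yaw": 0},{"dx": 0,"dy": 0,"dz": 0,"yaw": 0},{"dx": 0,"dy": 0,"dz": 0,"yaw": 0}]' --grip 0.0

```text
t: 46.47
eef_pos: [549.5, 121.2, 38.6]
tcp_rot: [3.142, 0.0, 3.142]
ft_force: [0.2, -0.2, 0.3]
opening: 0.003
```

Call:
drive_tool --commands '[{"dx": 1,"dy": 0,"dz": 0,"yaw": 0},{"dx": 0.5,"dy": 0,"dz": 0,"yaw": 0},{"dx": 0,"dy": 0,"dz": 0,"yaw": 0},{"dx": 0,"dy": 0,"dz": 0,"yaw": 0}]' --grip 0.0

```text
t: 46.8
eef_pos: [551.0, 121.2, 38.6]
tcp_rot: [3.142, -0.0, 3.142]
ft_force: [-0.5, 0.4, 1.1]
opening: 0.005
```

Call:
drive_tool --commands '[{"dx": 1,"dy": 0,"dz": 0,"yaw": 0},{"dx": 0.5,"dy": 0,"dz": 0,"yaw": 0},{"dx": 0,"dy": 0,"dz": 0,"yaw": 0},{"dx": 0,"dy": 0,"dz": 0,"yaw": 0}]' --grip 0.0

```text
t: 47.13
eef_pos: [552.0, 121.0, 38.5]
tcp_rot: [-3.141, -0.001, 3.141]
ft_force: [-3.7, -1.0, 3.1]
opening: 0.003
```

Call:
drive_tool --commands '[{"dx": 1,"dy": 0,"dz": 0,"yaw": 0},{"dx": 0,"dy": 0,"dz": 0,"yaw": 0},{"dx": 0,"dy": 0,"dz": 0,"yaw": 0},{"dx": 0,"dy": 0,"dz": 0,"yaw": 0}]' --grip 0.0

```text
t: 47.47
eef_pos: [552.9, 120.9, 38.5]
tcp_rot: [-3.141, -0.001, 3.142]
ft_force: [-5.2, -3.3, 2.8]
opening: 0.005
```

Green is against the wall; the last millimetre is the carrier taking up its pin play. Retreat and inspect.

Call:
drive_tool --commands '[{"dx": -10,"dy": 0,"dz": 0,"yaw": 0},{"dx": -25,"dy": 0,"dz": 10,"yaw": 0},{"dx": -15,"dy": 0,"dz": 35,"yaw": 0},{"dx": 0,"dy": 0,"dz": 40,"yaw": 0},{"dx": 10,"dy": 0,"dz": 40,"yaw": 0}]' --grip 0.3

```text
t: 47.88
eef_pos: [511.0, 121.4, 164.7]
tcp_rot: [3.141, -0.002, -3.141]
ft_force: [0.8, -1.5, -0.9]
opening: 0.275
```

Call:
drive_tool --commands '[{"dx": 35,"dy": 15,"dz": 10,"yaw": 0},{"dx": 35,"dy": 15,"dz": 10,"yaw": 0},{"dx": 35,"dy": 15,"dz": 10,"yaw": 0},{"dx": 35,"dy": 15,"dz": 10,"yaw": 0},{"dx": 15,"dy": 15,"dz": 10,"yaw": 0}]' --grip 0.3

```text
t: 48.3
eef_pos: [671.5, 196.9, 213.8]
tcp_rot: [3.141, 0.003, 3.141]
ft_force: [0.1, 0.1, 0.3]
opening: 0.298
```

Call:
drive_tool --commands '[{"dx": 0,"dy": 0,"dz": 0,"yaw": 0},{"dx": 0,"dy": 0,"dz": 0,"yaw": 0},{"dx": 0,"dy": 0,"dz": 0,"yaw": 0}]' --grip 0.3

```text
t: 48.55
eef_pos: [667.6, 196.0, 212.8]
tcp_rot: [-3.141, -0.001, -3.141]
ft_force: [-0.5, -1.1, -0.6]
opening: 0.301
```

Run:
```python
from m import *
s=env.state();print(s['t'],s['eef_pos'],s['tcp_rot'])
c=cal('wrist');np.savez('w28cal.npz',K=c[0],R=c[1],t=c[2]);save('wrist','w28');e=save('side','d28');save('scene','s28')
cv2.imwrite('pics/d28c.png',cv2.resize(e[180:320,170:350,::-1],None,fx=4,fy=4,interpolation=cv2.INTER_CUBIC))
```

```text
48.55 [667.56179311 195.96365041 212.82038308] [-3.14148193e+00 -9.88481464e-04 -3.14149535e+00]
```

View pics/w28.png

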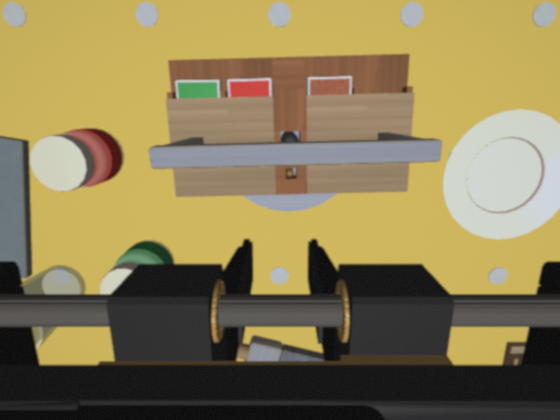

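View pics/d28c.png

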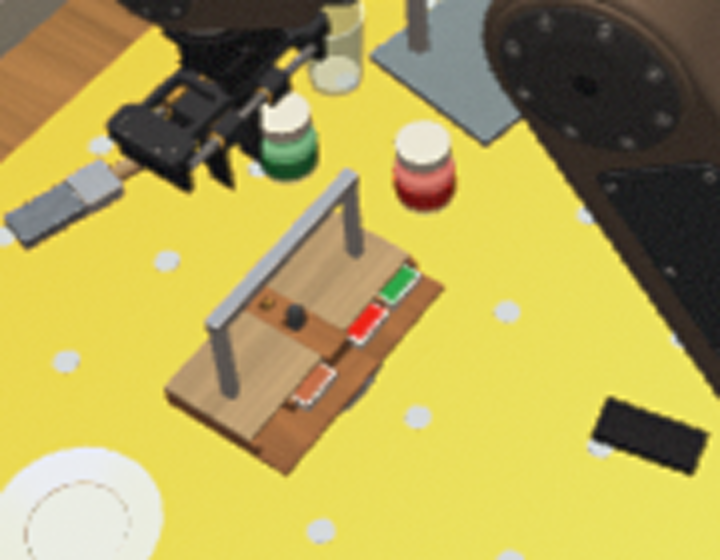

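View pics/s28.png

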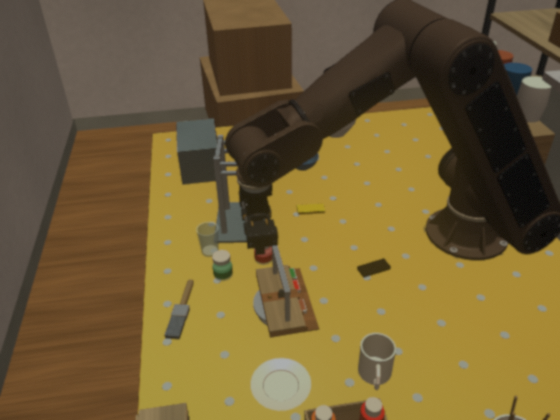

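Run:
```python
from m import *
im=cv2.imread('pics/w28.png')
cv2.imwrite('pics/w28c.png',cv2.resize(im[45:205,160:420],None,fx=3,fy=3,interpolation=cv2.INTER_CUBIC))
for n in ['scene','side','wrist']:
    L=env.trace('tile_blue',n); print(n,[(l['pixel'],l['conf']) for l in L])
```

```text
scene []
side [([256.0, 193.7], 0.32)]
wrist []
```

View pics/w28c.png

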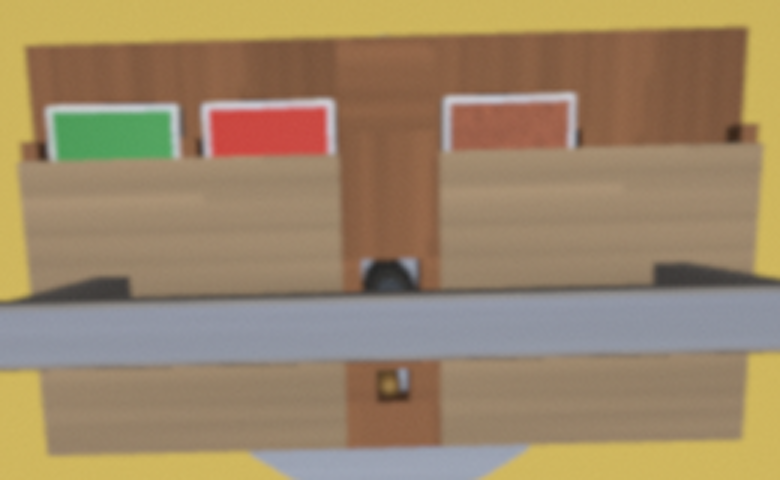

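All three tiles stick out equally (54 to 56 px in the crop, about 16 mm), so they are all home. The carrier is flat, with shaft and pin through their holes, and the gripper is clear. Handing in.

Run:
```python
from h import *
s=env.state();print(s['t'],s['ft_force'],s['qvel']); print(env.job_done())
```

```text
48.85 [-0.2095761  -0.02871368  0.17360797] [ 0.0016192   0.00407493 -0.0053515  -0.00043948  0.00241887 -0.00107652]
the job is handed in; nothing more can be done
None
```

The carrier is seated flat on the turntable and all three tiles on the table are in slots, fully home. I handed the job in at about 49 s; `env.job_done()` gives no verdict.

**What I did:**
- **Carrier:** I gripped the bail bar and drew it about 24 mm against the red keeper. I then lifted it over the shut flaps, pulled it clear of the spindle and lowered it over the shaft and pin.
- **Tiles:** brown is in slot 2, red in slot 3 and green in slot 4, each pushed against the back wall with closed fingers. The yellow and black look-alikes were left alone. Red had been knocked about 3 cm aside before I reached it, so I measured it again before gripping.

**Last checks:**
- **Seating:** the carrier's weight came off the gripper at the expected height, and shaft and pin both show through their holes.
- **Tile depth:** all three tiles stick out by the same amount in the picture, about 16 to 17 mm against the 16 mm expected.
- **Push force:** brown and red stopped at −9 N and −8 N. Green reached only −5 N and still crept about 1 mm, which I took to be the carrier turning in its pin play.
- **Carrier angle:** it sits about 1.3° off square, within that play, and I left it so.
- **Blue tile:** I found none on the table. One weak detection (0.32 confidence) in the last side picture did not match any tile I could see, and I did not follow it up.
- **Other things:** the jars, glass and crockery looked unmoved in the last pictures, but I did not measure them. The gripper was clear of everything at the end.

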